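Nest the pickling bowls on the annealing stand and gather the bangles

TASK

Clear the goldsmith's bench: first lift the blue bangle off the round stand, then build a nest of all the bowls on it, setting the largest bowl on the stand first, level and well centred, and then each next smaller bowl upright inside, right down on the floor of the one before. At the end every bangle must lie inside the smallest bowl, below its rim (they may be put in before or after that bowl is nested). Leave the tools, bottle and jar where they are.

Things in the scene. Friction and masses are not known exactly. Their poses are not given: they have to be found in the camera images.
- bowl_1: largest bowl, copper, round, nearly straight-sided, rim diameter 160, foot diameter 152, height 56 to the rim, wall 3, floor 4 thick. Origin: centre of its underside; z up. A black upright grip tab stands on its rim in the +x direction: 8 thick along x (x = 74.5 to 82.5), 24 wide along y, rising from z = 54 to z = 98. Mass about 140 g.
- bowl_2: second largest bowl, blue, round, nearly straight-sided, rim diameter 140, foot diameter 132, height 56 to the rim, wall 3, floor 4 thick. Origin: centre of its underside; z up. A black upright grip tab stands on its rim in the +x direction: 8 thick along x (x = 64.5 to 72.5), 24 wide along y, rising from z = 54 to z = 98. Mass about 120 g. May be absent.
- bowl_3: middle bowl, brass, round, nearly straight-sided, rim diameter 120, foot diameter 112, height 56 to the rim, wall 3, floor 4 thick. Origin: centre of its underside; z up. A black upright grip tab stands on its rim in the +x direction: 8 thick along x (x = 54.5 to 62.5), 24 wide along y, rising from z = 54 to z = 98. Mass about 100 g. May be absent.
- bowl_4: second smallest bowl, green, round, nearly straight-sided, rim diameter 100, foot diameter 92, height 56 to the rim, wall 3, floor 4 thick. Origin: centre of its underside; z up. A black upright grip tab stands on its rim in the +x direction: 8 thick along x (x = 44.5 to 52.5), 24 wide along y, rising from z = 54 to z = 98. Mass about 80 g. May be absent.
- bowl_5: smallest bowl, white, round, nearly straight-sided, rim diameter 80, foot diameter 72, height 56 to the rim, wall 3, floor 4 thick. Origin: centre of its underside; z up. A black upright grip tab stands on its rim in the +x direction: 8 thick along x (x = 34.5 to 42.5), 24 wide along y, rising from z = 54 to z = 98. Mass about 70 g.
- stand: fixed round stand: pale firebrick disc of diameter 110 on a steel foot, its flat top 50 above the table. Origin: centre of its underside
- stand_top (a point): centre of the stand's top face, z up
- bangle_1: chunky blue bangle (ring), outer diameter 60, inner diameter 44, 11 high, 40 g, lying flat; origin: centre of its underside, z along its axis. Starts on the stand.
- bangle_2: chunky orange bangle (ring), outer diameter 60, inner diameter 44, 11 high, 40 g, lying flat; origin: centre of its underside, z along its axis. May be absent.
- bangle_3: chunky yellow bangle (ring), outer diameter 60, inner diameter 44, 11 high, 40 g, lying flat; origin: centre of its underside, z along its axis. May be absent.
- pliers_1: bystander: green-handled pliers lying flat, 150 x 50 x 16; origin near the middle
- pliers_2: bystander: blue-handled pliers lying flat, 150 x 50 x 16; origin near the middle
- bottle: bystander: brown bottle with black cap, diameter 40, height 85; origin: centre of its underside
- jar: bystander: clear glass pot, diameter 72, height 60; origin: centre of its underside
- hammer: bystander: hammer lying flat, 220 long along its x; origin near the middle
- tweezers: bystander: steel tweezers lying flat, 150 long along x, 12 wide, 8 high; origin at the middle

How it is judged:
By the outcome, as a careful person would: the job done as asked, in the order asked, and still so for the second after the job is handed in, with the robot touching nothing.
Of bowl_2, bowl_3, bowl_4 only 1 to 3 are there at a start; the rules pass over those that are not, and their reading is None.
Of bangle_2, bangle_3 only 1 to 2 are there at a start; the rules pass over those that are not, and their reading is None.
At some moment in a run one of bowl_2, bowl_3, bowl_4, bangle_2, bangle_3 may be knocked a few centimetres aside while the robot is not near it.
It also fails if it takes over 210 s, if anything falls off the work surface, if the arm or the gripper's body presses on something with over 40 N, if the wrist force passes 120 N, or if a joint passes its speed limit or range.

ROBOT

A 6-joint arm with a two-finger parallel gripper is mounted at the origin on the work surface. World frame = base frame: x ahead of the robot, y to its left, z up, the work surface at z = 0. Lengths are in m, angles in rad, forces in N, time in s.
With the tool pointing down it reaches from about 0.3 to 0.875 m from the base axis. Payload 6.4 kg.
Tool frame: the origin (TCP) lies between the finger pads; the fingertips stand 19 mm ahead of it and the grasp point (between the pads) is the TCP; z points along the fingers, y is the line along which they close (so a half turn about z gives the same grasp; the last joint's range is limited). The gripper opens to 88 mm and grips with 3 to 60 N. Pads are 18 mm wide; open, the fingers measure 123 mm over their backs; the gripper's body (75 mm by 187 mm) begins 45 mm behind the grasp point.
Start: joints at [-1.449, 0.181, 1.607, -0, 1.354, -0.206], TCP at [0.185, -0.544, 0.258] pointing down, gripper open.
Joint ranges: [-2.99, 2.99], [-0.89, 2.07], [0.3, 2.58], [-1.14, 4.28], [0, 2.63], [-3.12, 3.12]. Speed limits (rad/s): [2.57, 2.57, 3.01, 3.14, 3.14, 3.14].

INTERFACE

Orientations are given as a unit quaternion [w, x, y, z].
In Python, from cell import sensors, cams, job gives the robot as it stands. The module is installed in compiled form; this text tells all that it offers.
- The arm moves only by the shell command python3 -m inch 'ROWS' [FORCE]. ROWS is a JSON object of lists of equal length, an entry for each row: "hand": the closure, from -1 (fully open) to 1 (shut); "slide": the shift along the world's x, y, z in m, a list of three; "dr": the turn, a rotation vector about the world's x, y, z in degrees, a list of three. In form: {"hand": [hand, ...], "slide": [[tx, ty, tz], ...], "dr": [[rx, ry, rz], ...]}. A call has 1 to 8 rows; each row is the pose to reach, as a shift and turn from the pose commanded when the call began; what a row does not reach only later rows make up. A row lasts 1/12 s, in which the tool goes at most 41.7 mm and 7.16 degrees, less where a joint would pass 70% of its speed; a pose out of reach is approached as far as the arm can. A call with a gripper value outside its range is refused whole. The fingers move at their own pace and stop on an object; FORCE is the grip in N (left out, the last holds). Time passes only in rows, so rows that repeat a pose let the fingers close. It gives the time, the measured TCP pose, the force, the opening and the grip force at its end, in the units of the state.
- sensors.get_state(): the state, without advancing time (a new reading comes with each control period).
- cams.camera(name): name is "scene" or "top" or "wrist"; returns the picture (420x560x3 uint8, blue, green, red); there is no depth.
- cams.calibration(name): a dict with "K" (3x3 intrinsics, pixels), "position" and "rotation" of the camera in the world; the wrist camera has in their place "hand_eye" (4x4, takes a point from camera to tool coordinates, whose origin is the TCP and whose axes are the flange's). Camera axes: x right, y down, z forward; pixel columns grow to the right and rows downward; lengths in m; the calibration is good to about 2 mm. A picture is of the moment at which its call begins: read the wrist's pose just before it. calibration takes no time and is no camera call.
- job.close_job(): hands the job in; it is judged then, once.
The state is a dict: "time_s": time; "qpos": joint angles; "joint_velocities": joint speeds; "tau": joint torques, N m; "eef_pos": TCP position; "tool_rot": TCP orientation; "wrist_force": force on the tool from outside, world axes, zero at the start; "torque": the same for the moment, N m; "finger_gap": finger opening in m; "gripper_force": force on a finger pad.
Only numpy, scipy, OpenCV 4.12 (cv2) and the standard library are available. Lean on these libraries where they do the work, as an engineer would, in place of code of your own. Each camera call takes 0.05 s, during which the arm holds its last target. There are 200 camera calls.

## Working session

There is one attempt and no reset: what is moved stays moved. The work goes in short steps, Python scripts to look and compute and a shell command to move; the robot and the scene stay as the last step left them, time stands still between calls to the robot, and variables do not carry over. Pictures are saved under pics/ and viewed, at most 14 in all, crops included, and the job is handed in when it is done.

```bash
mkdir -p pics; python3 - <<'E'
from cell import sensors,cams
import cv2,numpy as np
print(sensors.get_state())
for n in ["scene","top","wrist"]:
    im=cams.camera(n); cv2.imwrite(f"pics/{n}0.png",im); print(n,cams.calibration(n))
E
```

```text
{'time_s': 0.0, 'qpos': array([-1.44930311e+00,  1.81507242e-01,  1.60796812e+00,  8.94044660e-06,
        1.35378860e+00, -2.06287177e-01]), 'joint_velocities': array([ 0.00181382,  0.00013589, -0.0004787 ,  0.00070792,  0.00036268,
        0.00223949]), 'tau': array([-4.04152534e-04, -4.33867908e+01, -3.41855299e+01,  7.01477635e-02,
        3.84082098e-02, -1.33483159e-04]), 'eef_pos': array([ 0.18508316, -0.54388843,  0.25684839]), 'tool_rot': array([-8.34718004e-04,  9.86599848e-01,  1.63156492e-01,  3.97792390e-05]), 'wrist_force': array([ 1.23979912, -0.26913587,  0.22426901]), 'torque': array([0.00174706, 0.0219919 , 0.01425204]), 'gripper_force': 0.0, 'finger_gap': 0.0882657086592019}
scene {'K': array([[513.98214366,   0.        , 275.54246779],
       [  0.        , 513.98214366, 209.82467658],
       [  0.        ,   0.        ,   1.        ]]), 'position': array([ 1.38409312, -0.84935024,  0.7766015 ]), 'rotation': array([-0.45841558,  0.80344208,  0.33276356, -0.183315  ])}
top {'K': array([[467.09511534,   0.        , 277.38640606],
       [  0.        , 467.09511534, 209.21804867],
       [  0.        ,   0.        ,   1.        ]]), 'position': array([0.38140809, 0.01411036, 1.10800488]), 'rotation': array([-0.05139117,  0.71455964, -0.69440219,  0.06759488])}
wrist {'K': array([[336.99744059,   0.        , 282.11690028],
       [  0.        , 336.99744059, 208.23528361],
       [  0.        ,   0.        ,   1.        ]]), 'hand_eye': array([[-8.08372674e-04, -9.59245481e-01, -2.82572917e-01,
         7.22228106e-02],
       [ 9.99999357e-01, -5.50535676e-04, -9.91861843e-04,
        -4.11164047e-04],
       [ 7.95872519e-04, -2.82573537e-01,  9.59245309e-01,
        -1.27407869e-01],
       [ 0.00000000e+00,  0.00000000e+00,  0.00000000e+00,
         1.00000000e+00]])}
```

View pics/top0.png

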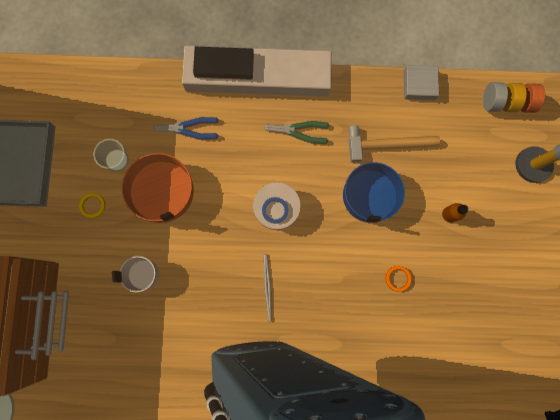

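View pics/scene0.png

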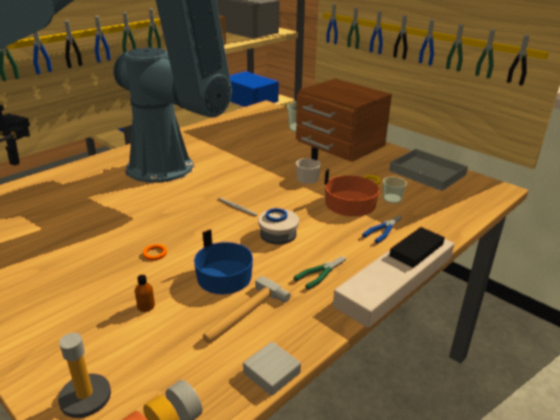

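The top view shows copper bowl_1 at (157,188), blue bowl_2 at (374,192) and white bowl_5 at (138,274). Their tabs are at (167,216), (374,218) and (116,277). The stand with the blue bangle is at (275,207), the orange bangle at (399,279) and the yellow at (92,205). The scene view shows the same items, and there is no brass or green bowl.

```bash
cat > h.py <<'E'
import cv2,numpy as np
from scipy.spatial.transform import Rotation as R
from scipy.optimize import least_squares
from cell import sensors,cams
rot=lambda q:R.from_quat(np.roll(q,-1)).as_matrix()
def pose(n,st=None):
    c=cams.calibration(n)
    if n!="wrist": return c["K"],np.array(c["position"]),rot(c["rotation"])
    H=c["hand_eye"]; st=st or sensors.get_state(); T=rot(st["tool_rot"])
    return c["K"],st["eef_pos"]+T@H[:3,3],T@H[:3,:3]
def snap(n,save=None):
    P=pose(n); im=cams.camera(n)
    if save: cv2.imwrite(f"pics/{save}.png",im)
    return im,P
def rays(uv,P):
    uv=np.atleast_2d(uv).astype(float); d=np.c_[uv,np.ones(len(uv))]@np.linalg.inv(P[0]).T@P[2].T
    return d/np.linalg.norm(d,axis=1)[:,None]
def plane(uv,P,z):
    d=rays(uv,P); return (P[1]+d*((z-P[1][2])/d[:,2])[:,None])[:,:2]
def tri(uv1,P1,uv2,P2):
    a,b=rays(uv1,P1)[0],rays(uv2,P2)[0]
    s=np.linalg.lstsq(np.c_[a,-b],P2[1]-P1[1],rcond=None)[0]
    p,q=P1[1]+a*s[0],P2[1]+b*s[1]; return (p+q)/2,np.linalg.norm(p-q)
HSV=dict(copper=((0,130,50),(10,255,255)),copper2=((170,120,50),(180,255,255)),blue=((105,120,40),(125,255,255)),
 orange=((4,235,120),(12,255,255)),yellow=((24,200,90),(34,255,255)),grey=((0,0,95),(180,75,255)),black=((0,0,0),(180,255,38)))
def mask(im,col,roi=None):
    h=cv2.cvtColor(im,cv2.COLOR_BGR2HSV); m=cv2.inRange(h,*map(np.array,HSV[col]))
    if roi:
        z=np.zeros_like(m); x0,y0,x1,y1=roi; z[y0:y1,x0:x1]=m[y0:y1,x0:x1]; m=z
    return m
def blob(m):
    n,l,s,c=cv2.connectedComponentsWithStats(m); i=1+np.argmax(s[1:,4]); return (l==i).astype(np.uint8),c[i],s[i,4]
def contour(m): return max(cv2.findContours(m,cv2.RETR_EXTERNAL,cv2.CHAIN_APPROX_NONE)[0],key=len)[:,0]
def circ(p,r=None):
    c0=p.mean(0)
    if r is None:
        s=least_squares(lambda v:np.hypot(*(p-v[:2]).T)-v[2],[*c0,.05],loss="soft_l1",f_scale=.001).x
    else: s=np.r_[least_squares(lambda v:np.hypot(*(p-v).T)-r,c0,loss="soft_l1",f_scale=.001).x,r]
    return s,np.sqrt(np.mean((np.hypot(*(p-s[:2]).T)-s[2])**2))
def far(p,P):   # half of the contour away from the camera foot point
    c=p.mean(0); return p[(p-c)@(c-P[1][:2])>0]
E
cat > m0.py <<'E'
from h import *
np.set_printoptions(precision=4,suppress=True)
t,Pt=cv2.imread("pics/top0.png"),pose("top"); s,Ps=cv2.imread("pics/scene0.png"),pose("scene")
def tab(name,r1,r2):
    _,a,n=blob(mask(t,"black",r1)); _,b,k=blob(mask(s,"black",r2)); print(name,"tab",a,n,b,k,*tri(a,Pt,b,Ps))
tab("b1",(150,205,180,228),(315,165,335,190)); tab("b2",(360,208,390,228),(195,225,220,250)); tab("b5",(105,262,130,290),(305,143,322,162))
for name,col,roi,z in [("b1","copper",(110,140,205,235),.056),("b2","blue",(335,155,415,230),.056),("b5","grey",(118,250,168,300),.056),("stand","grey",(245,175,310,240),.05),
  ("bg1","blue",(255,190,295,230),.061),("bg2","orange",(375,255,425,300),.011),("bg3","yellow",(70,185,112,225),.011)]:
    m,c,n=blob(mask(t,col,roi)); p=plane(contour(m),Pt,z); print(name,c,n,"free",*circ(p),"far",*circ(far(p,Pt)))
for name,col,r1,r2 in [("bg1","blue",(255,190,295,230),(255,200,295,228)),("bg2","orange",(375,255,425,300),(135,235,175,265)),("b2","blue",(335,155,415,230),(185,235,260,295))]:
    a=cv2.fitEllipse(contour(blob(mask(t,col,r1))[0]))[0]; b=cv2.fitEllipse(contour(blob(mask(s,col,r2))[0]))[0]; print(name,a,b,*tri(a,Pt,b,Ps))
E
python3 m0.py
```

```text
Traceback (most recent call last):
  File "m0.py", line 6, in <module>
    tab("b1",(150,205,180,228),(315,165,335,190)); tab("b2",(360,208,390,228),(195,225,220,250)); tab("b5",(105,262,130,290),(305,143,322,162))
    ~~~^^^^^^^^^^^^^^^^^^^^^^^^^^^^^^^^^^^^^^^^^^
  File "m0.py", line 5, in tab
    _,a,n=blob(mask(t,"black",r1)); _,b,k=blob(mask(s,"black",r2)); print(name,"tab",a,n,b,k,*tri(a,Pt,b,Ps))
          ~~~~^^^^^^^^^^^^^^^^^^^^
  File "h.py", line 32, in blob
    n,l,s,c=cv2.connectedComponentsWithStats(m); i=1+np.argmax(s[1:,4]); return (l==i).astype(np.uint8),c[i],s[i,4]
                                                     ~~~~~~~~~^^^^^^^^^
ValueError: attempt to get argmax of an empty sequence
```

```bash
python3 - <<'E'
import cv2,numpy as np
t=cv2.cvtColor(cv2.imread("pics/top0.png"),cv2.COLOR_BGR2HSV); s=cv2.cvtColor(cv2.imread("pics/scene0.png"),cv2.COLOR_BGR2HSV)
for n,i,u,v in [("tab1",t,167,216),("tab2",t,374,218),("tab5",t,116,277),("cop",t,140,180),("cop",t,172,178),("blue",t,376,190),("blue",t,350,195),("white",t,138,274),("wh",t,147,262),("stand",t,275,190),("bg1",t,264,212),("or",t,388,279),("ye",t,82,205),("wood",t,330,250),("wood",t,120,230),
 ("stab1",s,327,176),("stab2",s,208,239),("stab5",s,315,153),("sor",s,144,252),("sblue",s,225,268),("sbg1",s,268,214)]:
    print(n,i[v-1:v+2,u-1:u+2].reshape(-1,3).min(0),i[v-1:v+2,u-1:u+2].reshape(-1,3).max(0))
E
sed -i 's/(180,255,38)/(180,255,55)/' h.py; python3 m0.py
```

```text
tab1 [ 12 116  41] [ 16 176  46]
tab2 [12 83 36] [ 16 142  46]
tab5 [ 12 127  33] [ 15 150  36]
cop [ 10 193 114] [ 11 201 117]
cop [ 10 199 182] [ 11 202 185]
blue [106 149 114] [107 155 117]
blue [112  89  71] [114  93  73]
white [ 15  66 125] [ 17  71 127]
wh [ 15  68 120] [ 17  71 136]
stand [ 15  79 187] [ 16  81 189]
bg1 [109  21  84] [129 117 118]
or [ 13 255 165] [ 15 255 225]
ye [ 21 225  88] [ 23 255 127]
wood [ 16 167 202] [ 17 170 205]
wood [ 17 166 115] [ 17 169 117]
stab1 [ 14 112  22] [ 19 175  70]
stab2 [0 0 9] [53 98 13]
stab5 [10 21  9] [ 80 170  20]
sor [ 13 249 216] [ 15 255 247]
sblue [105 185  71] [107 205  75]
sbg1 [  8   9 103] [174 163 139]
b1 tab [166.7286 216.2   ] 70 [326.2 176.7] 30 [0.5338 0.238  0.0753] 0.000858263934722929
b2 tab [371.6818 218.6477] 88 [209.343 242.064] 172 [ 0.545  -0.2211  0.0646] 0.0026662099977557497
b5 tab [116.5684 276.1053] 95 [314.3803 152.662 ] 71 [0.3996 0.3373 0.0783] 0.000832402454918578
b1 [155.2664 188.3372] 1201 free [0.5974 0.2702 0.054 ] 0.013826601376186735 far [0.6207 0.2971 0.0324] 0.014188480372390863
b2 [386.0379 
[... 339 characters left out ...]
.0017  0.0312] 0.0010036395830241853h.py:35: RuntimeWarning: Mean of empty slice.
  c0=p.mean(0)
  ret = um.true_divide(
Traceback (most recent call last):
  File "m0.py", line 9, in <module>
    m,c,n=blob(mask(t,col,roi)); p=plane(contour(m),Pt,z); print(name,c,n,"free",*circ(p),"far",*circ(far(p,Pt)))
                                                                                                 ~~~~^^^^^^^^^^^
  File "h.py", line 37, in circ
    s=least_squares(lambda v:np.hypot(*(p-v[:2]).T)-v[2],[*c0,.05],loss="soft_l1",f_scale=.001).x
      ~~~~~~~~~~~~~^^^^^^^^^^^^^^^^^^^^^^^^^^^^^^^^^^^^^^^^^^^^^^^^^^^^^^^^^^^^^^^^^^^^^^^^^^^^
ValueError: Initial guess is outside of provided bounds
```

```bash
python3 - <<'E'
import re
s=open("h.py").read()
i=s.index("HSV=");j=s.index("def mask")
s=s[:i]+'''HSV=dict(copper=((0,120,40),(13,235,255)),blue=((95,40,30),(135,255,255)),
 orange=((10,240,120),(15,255,255)),yellow=((20,215,60),(34,255,255)),grey=((0,0,60),(180,105,255)),black=((0,0,0),(180,255,55)))
'''+s[j:]
open("h.py","w").write(s)
E
sed -i 's/(118,250,168,300)/(112,250,168,300)/' m0.py; python3 m0.py
```

```text
b1 tab [166.7286 216.2   ] 70 [326.2 176.7] 30 [0.5338 0.238  0.0753] 0.000858263934722929
b2 tab [371.6818 218.6477] 88 [209.343 242.064] 172 [ 0.545  -0.2211  0.0646] 0.0026662099977557497
b5 tab [116.5684 276.1053] 95 [314.3803 152.662 ] 71 [0.3996 0.3373 0.0783] 0.000832402454918578
b1 [157.3264 187.3572] 3900 free [0.6038 0.2681 0.0806] 0.0020317257745173433 far [0.6061 0.2707 0.0784] 0.0006439928168675575
b2 [373.4352 191.4764] 2794 free [ 0.6091 -0.2294  0.0692] 0.00419939065855919 far [ 0.6099 -0.2312  0.0681] 0.0006536818034146687
b5 [138.6447 273.7288] 1095 free [0.4066 0.2959 0.0402] 0.001942441447496942 far [0.4067 0.2976 0.0396] 0.0017267910975588788
stand [277.2458 204.1526] 1265 free [ 0.5705 -0.0055  0.0534] 0.0006934851448584848 far [ 0.5705 -0.0057  0.0535] 0.0006620728468805174
bg1 [274.5915 209.8357] 213 free [ 0.5584 -0.0012  0.0281] 0.0006747739472605669 far [ 0.5578 -0.0012  0.0285] 0.000605589344789711
bg2 [398.0602 278.1687] 249 free [ 0.4137 -0.2953  0.0287] 0.0007365612816124961 far [ 0.4136 -0.2962  0.0282] 0.0005974147510695494
bg3 [ 91.2737 205.0737] 285 free [0.5648 0.4307 0.0295] 0.0007713709294528178 far [0.5654 0.4317 0.0288] 0.0005813629925178916
bg1 (274.5422058105469, 209.7765655517578) (275.9606628417969, 214.572998046875) [ 0.5591 -0.0015  0.0557] 0.0005995536307395507
bg2 (398.0516052246094, 278.14306640625) (154.30026245117188, 251.80857849121094) [ 0.4135 -0.2968  0.0063] 0.0006059960205641114
b2 (373.4406433105469, 191.43687438964844) (223.3554229736328, 267.3488464355469) [ 0.6141 -0.2346  0.0321] 0.0009804853622240666
```

Measured so far:

| Item | Position | Check |
|---|---|---|
| bowl_1 | (.606,.270) | r 78 |
| bowl_2 | (.610,-.231) | r 68 |
| bowl_5 | (.407,.297) | r 40 |
| stand | (.5705,-.0056) | r 53 |
| bangles | – | centres at z 6 and 56 mm |

These match the given sizes. I'll move above the blue bangle, with tool y at a right angle to bowl_5's tab.

```bash
python3 -m inch '{"hand":[-1,-1,-1,-1,-1,-1,-1,-1],"slide":[[0.023,0.034,0],[0.047,0.068,0],[0.07,0.102,0],[0.094,0.136,0],[0.117,0.17,0],[0.14,0.204,0],[0.164,0.238,0],[0.187,0.272,0]],"dr":[[0,0,6],[0,0,12],[0,0,18],[0,0,24],[0,0,30],[0,0,36],[0,0,42],[0,0,48]]}' 20
python3 -m inch '{"hand":[-1,-1,-1,-1,-1,-1,-1,-1],"slide":[[0.023,0.034,0],[0.047,0.068,0],[0.07,0.102,0],[0.094,0.136,-0.01],[0.117,0.17,-0.02],[0.14,0.204,-0.03],[0.164,0.238,-0.04],[0.186,0.271,-0.05]],"dr":[[0,0,6],[0,0,12],[0,0,18],[0,0,24],[0,0,30],[0,0,33],[0,0,33],[0,0,33]]}'
python3 -m inch '{"hand":[-1,-1],"slide":[[0,0,0],[0,0,0]],"dr":[[0,0,0],[0,0,0]]}'
cat > b.py <<'E'
from h import *
import sys
np.set_printoptions(precision=4,suppress=True)
# b.py NAME COLOUR z r : circle of a ring seen by the wrist
st=sensors.get_state(); im,P=snap("wrist",sys.argv[1]); z,r=float(sys.argv[3]),float(sys.argv[4])
m,c,n=blob(mask(im,sys.argv[2])); k=contour(m); s,e=circ(plane(k,P,z)); f,e2=circ(plane(k,P,z),r)
T=rot(st["tool_rot"]); print("px",c,n,"free",s,e,"fixed",f,e2,"tcp",st["eef_pos"],"dxy",f[:2]-st["eef_pos"][:2],"yaw y",np.degrees(np.arctan2(T[1,1],T[0,1])),"tilt",np.degrees(np.arccos(-T[2,2])),"t",st["time_s"])
E
python3 b.py w1 blue 0.061 0.030
```

```text
time_s: 0.82
eef_pos: [0.3728, -0.2705, 0.2577]
tool_rot: [0.0, 0.834, 0.552, 0.0]
wrist_force: [1.3, -0.1, 0.2]
finger_gap: 0.0883
gripper_force: 0.0
time_s: 1.48
eef_pos: [0.5575, -0.0015, 0.2078]
tool_rot: [0.0, 0.644, 0.765, -0.0]
wrist_force: [0.7, -0.9, 0.1]
finger_gap: 0.0882
gripper_force: 0.0
time_s: 1.65
eef_pos: [0.5565, -0.0014, 0.2069]
tool_rot: [-0.001, 0.643, 0.766, -0.001]
wrist_force: [-0.2, -1.4, 0.3]
finger_gap: 0.0881
gripper_force: 0.0
px [291.6541 369.8751] 4227 free [ 0.5944 -0.1758  0.0434] 0.013505307069154399 fixed [ 0.5938 -0.1708  0.03  ] 0.017658529409301484 tcp [ 0.5565 -0.0014  0.2069] dxy [ 0.0373 -0.1694] yaw y 10.014021270941663 tilt 0.15550219184354216 t 1.65
```

View pics/w1.png

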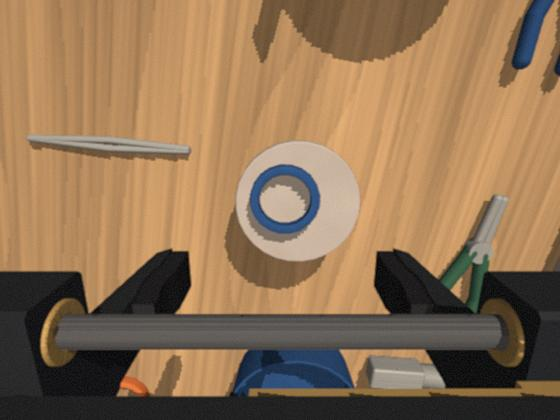

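The wrist view shows the blue bangle at (285,198) on the stand at (298,200). The fingers and bowl_2 lie below row 250, so I'll cut them off and measure the ring and the stand again.

```bash
sed -i 's/mask(im,sys.argv\[2\])/mask(im,sys.argv[2],tuple(map(int,sys.argv[5].split(","))))/' b.py
python3 b.py w1 blue 0.061 0.030 230,150,350,245
python3 b.py w1b grey 0.050 0.055 200,130,380,262
```

```text
px [284.9197 197.4398] 1819 free [ 0.5573 -0.001   0.0292] 0.0003790225902176789 fixed [ 0.5573 -0.001   0.03  ] 0.000919076007950419 tcp [ 0.5564 -0.0028  0.2076] dxy [0.0009 0.0018] yaw y 9.904423303122224 tilt 0.10053534800628662 t 1.7
px [303.0556 198.2879] 8412 free [ 0.5694 -0.0053  0.0548] 0.0003597547318869958 fixed [ 0.5693 -0.0053  0.055 ] 0.00041718435583489765 tcp [ 0.5563 -0.0037  0.2081] dxy [ 0.013  -0.0016] yaw y 9.809428572104173 tilt 0.053794290744481714 t 1.75
```

```bash
python3 -m inch '{"hand":[-1,-1,-1,-1,-1,-1,-1,-1],"slide":[[-0.001,0,-0.03],[-0.001,0,-0.06],[-0.001,0,-0.085],[-0.001,0,-0.105],[-0.001,0,-0.12],[-0.001,0,-0.13],[-0.001,0,-0.136],[-0.001,0,-0.136]],"dr":[[0,0,0],[0,0,0],[0,0,0],[0,0,0],[0,0,0],[0,0,0],[0,0,0],[0,0,0]]}' 20
python3 -m inch '{"hand":[1,1,1,1,1,1],"slide":[[0,0,0],[0,0,0],[0,0,0],[0,0,0],[0,0,0],[0,0,0]],"dr":[[0,0,0],[0,0,0],[0,0,0],[0,0,0],[0,0,0],[0,0,0]]}' 20
```

```text
time_s: 2.47
eef_pos: [0.5552, -0.0044, 0.0719]
tool_rot: [-0.0, 0.645, 0.764, -0.0]
wrist_force: [0.2, 1.3, -0.8]
finger_gap: 0.0882
gripper_force: 0.0
time_s: 2.97
eef_pos: [0.5563, -0.0036, 0.0732]
tool_rot: [0.001, 0.644, 0.765, 0.0]
wrist_force: [-0.4, 0.5, 3.5]
finger_gap: 0.0591
gripper_force: 20.0
```

```bash
python3 -m inch '{"hand":[1,1,1,1,1,1,1,1],"slide":[[0,0,0.01],[0,0,0.03],[0,0,0.06],[0,0,0.09],[-0.01,0.02,0.12],[-0.025,0.05,0.14],[-0.04,0.08,0.14],[-0.055,0.11,0.14]],"dr":[[0,0,0],[0,0,0],[0,0,0],[0,0,0],[0,0,0],[0,0,0],[0,0,0],[0,0,0]]}'
python3 -m inch '{"hand":[1,1,1,1,1,1,1,1],"slide":[[-0.015,0.03,0],[-0.03,0.06,0],[-0.045,0.09,0],[-0.06,0.12,0],[-0.075,0.15,0],[-0.085,0.17,0],[-0.095,0.188,0],[-0.095,0.188,0]],"dr":[[0,0,0],[0,0,0],[0,0,0],[0,0,0],[0,0,0],[0,0,0],[0,0,0],[0,0,0]]}'
python3 -m inch '{"hand":[1,1],"slide":[[0,0,0],[0,0,0]],"dr":[[0,0,0],[0,0,0]]}'
python3 - <<'E'
from h import *
print(sensors.get_state()["eef_pos"]); snap("wrist","w2")
E
```

```text
time_s: 3.63
eef_pos: [0.501, 0.1073, 0.2149]
tool_rot: [0.002, 0.645, 0.764, 0.001]
wrist_force: [1.2, 1.0, -1.5]
finger_gap: 0.0594
gripper_force: 20.0
time_s: 4.3
eef_pos: [0.4036, 0.297, 0.2129]
tool_rot: [-0.001, 0.643, 0.766, 0.0]
wrist_force: [-0.2, -0.6, -1.4]
finger_gap: 0.0589
gripper_force: 20.0
time_s: 4.47
eef_pos: [0.4059, 0.2941, 0.2126]
tool_rot: [0.0, 0.644, 0.765, -0.0]
wrist_force: [0.6, -0.5, 0.1]
finger_gap: 0.0589
gripper_force: 20.0
[0.40587611 0.29405541 0.21261558]
```

View pics/w2.png

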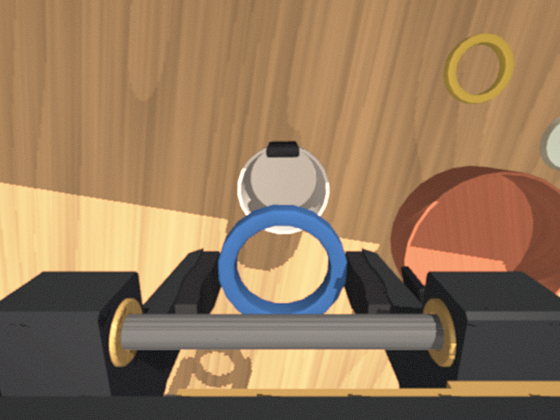

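The blue ring is held level at (283,267). Bowl_5's rim is at (283,190) with its tab at (283,149), and bowl_1 and the yellow bangle (480,68) are to the right. Next I'll compute the offset from ring to bowl.

```bash
cat > rb.py <<'E'
from h import *
import sys
np.set_printoptions(precision=4,suppress=True)
# rb.py ringcolour : held ring in tool frame and bowl_5 rim, from the wrist
ring=sys.argv[1]; st=sensors.get_state(); im,P=snap("wrist","rb_"+ring); tcp=st["eef_pos"]
m,c,n=blob(mask(im,ring,(180,190,390,318))); k=contour(m); k=k[(k[:,1]<310)]
f,e=circ(plane(k,P,tcp[2]-.0105)); print("ring",f,e,"off tcp",f[:2]-tcp[:2])
zr=float(sys.argv[2]) if len(sys.argv)>2 else .056
m,c,n=blob(mask(im,"grey",(225,100,345,235))); k=contour(m); k=k[(k[:,1]<208)&~((abs(k[:,0]-283)<22)&(k[:,1]<175))]
for r in (None,.04): g,e=circ(plane(k,P,zr),r); print("bowl",g,e,n,"go",g[:2]-f[:2])
_,t,n=blob(mask(im,"black",(225,100,345,190))); print("tab",t,n,plane(t,P,zr+.035))
E
python3 rb.py blue
```

```text
ring [0.4044 0.2982 0.0292] 0.0005144968424916116 off tcp [-0.0017  0.0044]
bowl [0.4028 0.3118 0.0351] 0.006305749142329697 4946 go [-0.0017  0.0136]
bowl [0.4043 0.3019 0.04  ] 0.010660721715367206 4946 go [-0.0001  0.0038]
tab [282.098  148.6583] 398 [[0.3977 0.3384]]
```

```bash
sed -i 's/k=contour(m); k=k\[(k\[:,1\]<208)/k=cv2.convexHull(contour(m))[:,0]; k=k[(k[:,1]<202)/' rb.py; python3 rb.py blue; python3 - <<'E'
from h import *
im=cv2.imread("pics/rb_blue.png"); m=mask(im,"grey",(225,100,345,235)); h=cv2.cvtColor(im,cv2.COLOR_BGR2HSV)
for v in (160,175,190): print(v,[(u,*h[v,u]) for u in (226,232,237,240,244,250,283,320,324,328,332,338)])
r,P=None,pose("wrist"); print(plane([(238,188),(329,188),(283,143)],P,.056))
E
```

```text
ring [0.4046 0.298  0.0292] 0.0005070425906772986 off tcp [-0.0016  0.0044]
bowl [0.4049 0.299  0.0407] 0.0001022630308047841 4962 go [0.0003 0.001 ]
bowl [0.4048 0.3    0.04  ] 0.00027615572381514225 4962 go [0.0001 0.002 ]
tab [282.0602 148.3534] 399 [[0.3978 0.3385]]
160 [(226, np.uint8(15), np.uint8(119), np.uint8(163)), (232, np.uint8(15), np.uint8(118), np.uint8(173)), (237, np.uint8(15), np.uint8(120), np.uint8(151)), (240, np.uint8(16), np.uint8(121), np.uint8(164)), (244, np.uint8(15), np.uint8(120), np.uint8(170)), (250, np.uint8(15), np.uint8(44), np.uint8(199)), (283, np.uint8(14), np.uint8(44), np.uint8(203)), (320, np.uint8(16), np.uint8(122), np.uint8(178)), (324, np.uint8(15), np.uint8(115), np.uint8(175)), (328, np.uint8(15), np.uint8(120), np.uint8(166)), (332, np.uint8(16), np.uint8(121), np.uint8(185)), (338, np.uint8(16), np.uint8(118), np.uint8(190))]
175 [(226, np.uint8(15), np.uint8(119), np.uint8(176)), (232, np.uint8(15), np.uint8(122), np.uint8(165)), (237, np.uint8(16), np.uint8(125), np.uint8(157)), (240, np.uint8(30), np.uint8(2), np.uint8(255)), (244, n
[... 380 characters left out ...]
np.uint8(175))]
190 [(226, np.uint8(15), np.uint8(117), np.uint8(179)), (232, np.uint8(15), np.uint8(115), np.uint8(155)), (237, np.uint8(19), np.uint8(35), np.uint8(251)), (240, np.uint8(17), np.uint8(27), np.uint8(249)), (244, np.uint8(14), np.uint8(42), np.uint8(176)), (250, np.uint8(12), np.uint8(36), np.uint8(119)), (283, np.uint8(15), np.uint8(41), np.uint8(203)), (320, np.uint8(15), np.uint8(42), np.uint8(144)), (324, np.uint8(15), np.uint8(40), np.uint8(152)), (328, np.uint8(20), np.uint8(23), np.uint8(252)), (332, np.uint8(15), np.uint8(121), np.uint8(184)), (338, np.uint8(15), np.uint8(120), np.uint8(174))]
[[0.36667232 0.29489819]
 [0.44407296 0.30805131]
 [0.39849973 0.33914454]]
```

```bash
python3 -m inch '{"hand":[1,1,1,1,1,1,1,1],"slide":[[0,0,-0.025],[0,0,-0.05],[0,0,-0.075],[0,0,-0.095],[0,0,-0.11],[0,0,-0.123],[0,0,-0.132],[0,0,-0.132]],"dr":[[0,0,0],[0,0,0],[0,0,0],[0,0,0],[0,0,0],[0,0,0],[0,0,0],[0,0,0]]}'
python3 -m inch '{"hand":[1,1,-1,-1,-1,-1],"slide":[[0,0,0],[0,0,0],[0,0,0],[0,0,0],[0,0,0],[0,0,0]],"dr":[[0,0,0],[0,0,0],[0,0,0],[0,0,0],[0,0,0],[0,0,0]]}'
python3 -m inch '{"hand":[-1,-1,-1,-1,-1,-1],"slide":[[0,0,0.03],[0,0,0.06],[0,0,0.1],[0,0,0.14],[0,0,0.14],[0,0,0.14]],"dr":[[0,0,0],[0,0,0],[0,0,0],[0,0,0],[0,0,0],[0,0,0]]}'
python3 - <<'E'
from h import *
im,P=snap("wrist"); t,_=snap("top"); s,_=snap("scene","scene1")
cv2.imwrite("pics/c1.png",np.hstack([im[80:330,150:430],t[60:310,40:320]]))
E
```

```text
time_s: 5.28
eef_pos: [0.4049, 0.2933, 0.0786]
tool_rot: [-0.001, 0.645, 0.764, -0.002]
wrist_force: [-1.1, 0.2, -0.3]
finger_gap: 0.0587
gripper_force: 20.0
time_s: 5.78
eef_pos: [0.406, 0.2946, 0.0809]
tool_rot: [0.0, 0.644, 0.765, 0.0]
wrist_force: [-0.0, -0.4, -0.4]
finger_gap: 0.0831
gripper_force: 0.0
time_s: 6.28
eef_pos: [0.4073, 0.2952, 0.2234]
tool_rot: [0.002, 0.644, 0.765, 0.003]
wrist_force: [0.2, 0.1, -1.2]
finger_gap: 0.088
gripper_force: 0.0
```

View pics/c1.png

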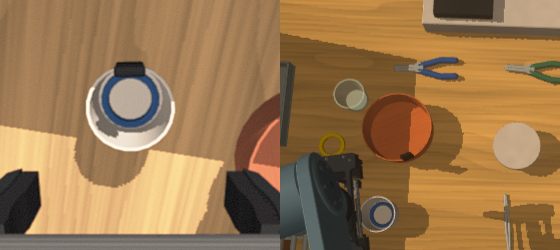

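The ring lies flat on bowl_5's floor, at (130,103) in the wrist crop. Next is the yellow bangle, approached with the tool yawed clear of the jar.

```bash
python3 -m inch '{"hand":[-1,-1,-1,-1,-1,-1,-1,-1],"slide":[[0.026,0.022,0],[0.053,0.045,0],[0.08,0.067,0],[0.106,0.09,0],[0.132,0.112,0],[0.15,0.128,0],[0.158,0.134,-0.01],[0.158,0.134,-0.01]],"dr":[[0,0,5],[0,0,10],[0,0,15],[0,0,20],[0,0,25],[0,0,30],[0,0,30],[0,0,30]]}'
python3 -m inch '{"hand":[-1,-1],"slide":[[0,0,0],[0,0,0]],"dr":[[0,0,0],[0,0,0]]}'
python3 b.py w3 yellow 0.011 0.030 200,120,370,260
python3 b.py w3b yellow 0.011 0.030 200,120,370,260
```

```text
time_s: 7.1
eef_pos: [0.5634, 0.4286, 0.2051]
tool_rot: [-0.002, 0.424, 0.906, -0.002]
wrist_force: [-0.1, 0.3, -0.4]
finger_gap: 0.0882
gripper_force: 0.0
time_s: 7.27
eef_pos: [0.5625, 0.4277, 0.2087]
tool_rot: [-0.001, 0.425, 0.905, -0.001]
wrist_force: [-0.3, 0.4, -1.0]
finger_gap: 0.0881
gripper_force: 0.0Traceback (most recent call last):
  File "b.py", line 6, in <module>
    m,c,n=blob(mask(im,sys.argv[2],tuple(map(int,sys.argv[5].split(","))))); k=contour(m); s,e=circ(plane(k,P,z)); f,e2=circ(plane(k,P,z),r)
          ~~~~^^^^^^^^^^^^^^^^^^^^^^^^^^^^^^^^^^^^^^^^^^^^^^^^^^^^^^^^^^^^^
  File "h.py", line 32, in blob
    n,l,s,c=cv2.connectedComponentsWithStats(m); i=1+np.argmax(s[1:,4]); return (l==i).astype(np.uint8),c[i],s[i,4]
                                                     ~~~~~~~~~^^^^^^^^^
    return _wrapfunc(a, 'argmax', axis=axis, out=out, **kwds)
    return bound(*args, **kwds)
ValueError: attempt to get argmax of an empty sequence
Traceback (most recent call last):
  File "b.py", line 6, in <module>
    m,c,n=blob(mask(im,sys.argv[2],tuple(map(int,sys.argv[5].split(","))))); k=contour(m); s,e=circ(plane(k,P,z)); f,e2=circ(plane(k,P,z),r)
          ~~~~^^^^^^^^^^^^^^^^^^^^^^^^^^^^^^^^^^^^^^^^^^^^^^^^^^^^^^^^^^^^^
  File "h.py", line 32, in blob
    n,l,s,c=cv2.connectedComponentsWithStats(m); i=1+np.argmax(s[1:,4]); return (l==i).astype(np.uint8),c[i],s[i,4]
                                                     ~~~~~~~~~^^^^^^^^^
ValueError: attempt to get argmax of an empty sequence
```

```bash
sed -i 's/orange=((10,240,120),(15,255,255)),yellow=((20,215,60)/orange=((5,215,100),(15,255,255)),yellow=((18,175,60)/' h.py
python3 b.py w3 yellow 0.011 0.030 200,120,370,260
python3 b.py w3b yellow 0.011 0.030 200,120,370,260; python3 -c "
import cv2;a=cv2.imread('pics/w3.png');cv2.imwrite('pics/w3s.png',a)"
```

```text
Traceback (most recent call last):
  File "b.py", line 6, in <module>
    m,c,n=blob(mask(im,sys.argv[2],tuple(map(int,sys.argv[5].split(","))))); k=contour(m); s,e=circ(plane(k,P,z)); f,e2=circ(plane(k,P,z),r)
          ~~~~^^^^^^^^^^^^^^^^^^^^^^^^^^^^^^^^^^^^^^^^^^^^^^^^^^^^^^^^^^^^^
  File "h.py", line 32, in blob
    n,l,s,c=cv2.connectedComponentsWithStats(m); i=1+np.argmax(s[1:,4]); return (l==i).astype(np.uint8),c[i],s[i,4]
                                                     ~~~~~~~~~^^^^^^^^^
ValueError: attempt to get argmax of an empty sequence
Traceback (most recent call last):
  File "b.py", line 6, in <module>
    m,c,n=blob(mask(im,sys.argv[2],tuple(map(int,sys.argv[5].split(","))))); k=contour(m); s,e=circ(plane(k,P,z)); f,e2=circ(plane(k,P,z),r)
          ~~~~^^^^^^^^^^^^^^^^^^^^^^^^^^^^^^^^^^^^^^^^^^^^^^^^^^^^^^^^^^^^^
  File "h.py", line 32, in blob
    n,l,s,c=cv2.connectedComponentsWithStats(m); i=1+np.argmax(s[1:,4]); return (l==i).astype(np.uint8),c[i],s[i,4]
                                                     ~~~~~~~~~^^^^^^^^^
ValueError: attempt to get argmax of an empty sequence
```

View pics/w3s.png

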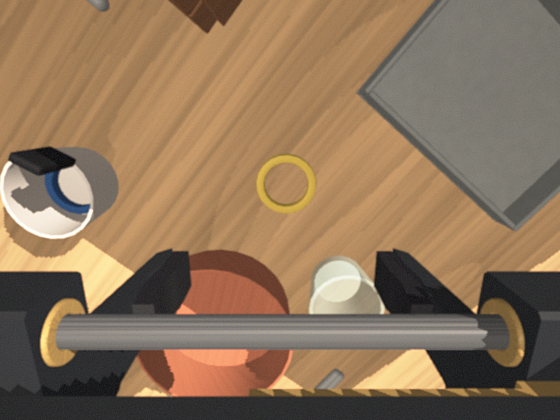

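The yellow ring is at (286,183), clear of the tray, jar and bowl_1. I'll sample its colour and fix the mask.

```bash
python3 - <<'E'
import cv2
h=cv2.cvtColor(cv2.imread("pics/w3.png"),cv2.COLOR_BGR2HSV)
print([tuple(map(int,h[183,u])) for u in (250,258,260,262,285,311,313)],[tuple(map(int,h[v,286])) for v in (157,159,208,211)])
E
sed -i 's/yellow=((18,175,60)/yellow=((18,145,60)/' h.py
python3 b.py w3c yellow 0.011 0.030 200,120,370,260
```

```text
[(16, 122, 169), (22, 164, 221), (22, 162, 212), (22, 164, 201), (16, 118, 183), (22, 164, 210), (22, 165, 205)] [(22, 159, 216), (22, 165, 209), (22, 159, 218), (22, 166, 206)]
px [284.9772 183.1832] 1359 free [0.5637 0.4318 0.0293] 0.0003300288325752953 fixed [0.5637 0.4317 0.03  ] 0.0008166274885951403 tcp [0.5634 0.4282 0.211 ] dxy [0.0003 0.0036] yaw y 39.76687325240835 tilt 0.026052156288415944 t 7.4667
```

```bash
python3 -m inch '{"hand":[-1,-1,-1,-1,-1,-1,-1,-1],"slide":[[0,0.002,-0.035],[0,0.002,-0.07],[0,0.002,-0.105],[0,0.002,-0.135],[0,0.002,-0.158],[0,0.002,-0.175],[0,0.002,-0.187],[0,0.002,-0.187]],"dr":[[0,0,0],[0,0,0],[0,0,0],[0,0,0],[0,0,0],[0,0,0],[0,0,0],[0,0,0]]}'
python3 -m inch '{"hand":[1,1,1,1,1,1],"slide":[[0,0,0],[0,0,0],[0,0,0],[0,0,0],[0,0,0],[0,0,0]],"dr":[[0,0,0],[0,0,0],[0,0,0],[0,0,0],[0,0,0],[0,0,0]]}' 20
python3 -m inch '{"hand":[1,1,1,1,1,1,1,1],"slide":[[0,0,0.01],[0,0,0.03],[0,0,0.06],[0,0,0.095],[0,0,0.13],[0,0,0.16],[0,0,0.185],[0,0,0.185]],"dr":[[0,0,0],[0,0,0],[0,0,0],[0,0,0],[0,0,0],[0,0,0],[0,0,0],[0,0,0]]}'
python3 -m inch '{"hand":[1,1,1,1,1,1,1,1],"slide":[[-0.026,-0.022,0],[-0.053,-0.045,0],[-0.08,-0.068,0],[-0.106,-0.09,0],[-0.132,-0.112,0],[-0.15,-0.128,0],[-0.158,-0.136,0],[-0.158,-0.136,0]],"dr":[[0,0,-5],[0,0,-10],[0,0,-15],[0,0,-20],[0,0,-25],[0,0,-30],[0,0,-30],[0,0,-30]]}'
python3 -m inch '{"hand":[1,1],"slide":[[0,0,0],[0,0,0]],"dr":[[0,0,0],[0,0,0]]}'
python3 rb.py yellow
```

```text
time_s: 8.18
eef_pos: [0.5625, 0.4297, 0.021]
tool_rot: [-0.001, 0.424, 0.905, -0.001]
wrist_force: [0.2, 1.1, 0.4]
finger_gap: 0.0887
gripper_force: 0.0
time_s: 8.68
eef_pos: [0.5645, 0.4309, 0.0249]
tool_rot: [0.001, 0.424, 0.905, 0.001]
wrist_force: [-0.7, 0.3, 5.2]
finger_gap: 0.0582
gripper_force: 20.0
time_s: 9.35
eef_pos: [0.5663, 0.432, 0.2166]
tool_rot: [0.003, 0.424, 0.906, 0.005]
wrist_force: [1.0, -0.1, 2.0]
finger_gap: 0.0579
gripper_force: 20.0
time_s: 10.02
eef_pos: [0.4034, 0.2931, 0.2077]
tool_rot: [-0.0, 0.644, 0.765, -0.001]
wrist_force: [0.1, -0.5, -0.4]
finger_gap: 0.0582
gripper_force: 20.0
time_s: 10.18
eef_pos: [0.4064, 0.2949, 0.2085]
tool_rot: [0.0, 0.644, 0.765, 0.0]
wrist_force: [-0.1, -0.3, -0.0]
finger_gap: 0.0581
gripper_force: 20.0
ring [0.4052 0.2977 0.0223] 0.0003647248151347845 off tcp [-0.0012  0.0028]
bowl [0.4049 0.2992 0.0406] 0.0001072551319535084 2444 go [-0.0003  0.0015]
bowl [0.4048 0.3    0.04  ] 0.0003495544463887784 2444 go [-0.0004  0.0023]
tab [281.5492 151.0197] 457 [[0.3978 0.3383]]
```

```bash
python3 -m inch '{"hand":[1,1,1,1,1,1,1,1],"slide":[[0,0.001,-0.025],[0,0.001,-0.05],[0,0.001,-0.075],[0,0.001,-0.095],[0,0.001,-0.11],[0,0.001,-0.12],[0,0.001,-0.128],[0,0.001,-0.128]],"dr":[[0,0,0],[0,0,0],[0,0,0],[0,0,0],[0,0,0],[0,0,0],[0,0,0],[0,0,0]]}'
python3 -m inch '{"hand":[1,1,-1,-1,-1,-1],"slide":[[0,0,0],[0,0,0],[0,0,0],[0,0,0],[0,0,0],[0,0,0]],"dr":[[0,0,0],[0,0,0],[0,0,0],[0,0,0],[0,0,0],[0,0,0]]}'
python3 -m inch '{"hand":[-1,-1,-1,-1,-1,-1],"slide":[[0,-0.001,0.03],[0,-0.001,0.06],[0,-0.001,0.1],[0,-0.001,0.14],[0,-0.001,0.14],[0,-0.001,0.14]],"dr":[[0,0,0],[0,0,0],[0,0,0],[0,0,0],[0,0,0],[0,0,0]]}'
python3 - <<'E'
from h import *
im,P=snap("wrist"); t,Pt=snap("top","top2")
cv2.imwrite("pics/c2.png",np.hstack([im[80:300,150:430],t[100:320,300:540]]))
p=plane(contour(blob(mask(t,"orange",(340,220,470,330)))[0]),Pt,.011); print("bg2",*circ(p))
p=plane(contour(blob(mask(t,"blue",(320,140,430,240)))[0]),Pt,.056); print("b2",*circ(far(p,Pt)))
p=plane(contour(blob(mask(t,"copper",(110,140,205,235)))[0]),Pt,.056); print("b1",*circ(far(p,Pt)))
E
```

```text
time_s: 10.9
eef_pos: [0.4052, 0.2953, 0.0788]
tool_rot: [-0.001, 0.644, 0.765, -0.001]
wrist_force: [-0.7, 0.3, -0.2]
finger_gap: 0.0581
gripper_force: 20.0
time_s: 11.4
eef_pos: [0.406, 0.2956, 0.0809]
tool_rot: [0.0, 0.644, 0.765, 0.0]
wrist_force: [-0.0, 0.4, 0.4]
finger_gap: 0.0829
gripper_force: 0.0
time_s: 11.9
eef_pos: [0.4073, 0.2952, 0.2234]
tool_rot: [0.002, 0.644, 0.765, 0.003]
wrist_force: [-0.9, 0.2, -0.6]
finger_gap: 0.0879
gripper_force: 0.0
bg2 [ 0.41339635 -0.29541908  0.02932367] 0.0008645503835367879
b2 [ 0.60994116 -0.23121019  0.06813077] 0.0006803992710168733
b1 [0.6057605  0.27061738 0.07863844] 0.0006866250216570725
```

View pics/c2.png

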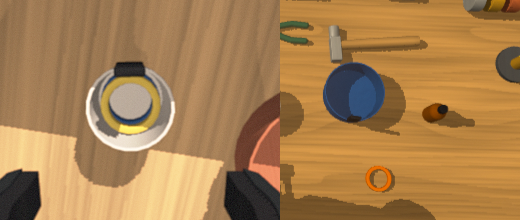

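Yellow lies on blue inside bowl_5, and the remaining objects haven't moved. Next is the orange bangle.

```bash
python3 -m inch '{"hand":[-1,-1,-1,-1,-1,-1,-1,-1],"slide":[[0.001,-0.03,0],[0.002,-0.068,0],[0.003,-0.107,0],[0.004,-0.146,0],[0.005,-0.185,0],[0.006,-0.224,0],[0.006,-0.263,0],[0.006,-0.302,0]],"dr":[[0,0,0],[0,0,0],[0,0,0],[0,0,0],[0,0,0],[0,0,0],[0,0,0],[0,0,0]]}'
python3 -m inch '{"hand":[-1,-1,-1,-1,-1,-1,-1,-1],"slide":[[0,-0.039,0],[0,-0.078,0],[0,-0.117,0],[0,-0.156,0],[0,-0.195,0],[0,-0.234,-0.01],[0,-0.268,-0.01],[0,-0.29,-0.01]],"dr":[[0,0,0],[0,0,0],[0,0,0],[0,0,0],[0,0,0],[0,0,0],[0,0,0],[0,0,0]]}'
python3 -m inch '{"hand":[-1,-1,-1],"slide":[[0,0,0],[0,0,0],[0,0,0]],"dr":[[0,0,0],[0,0,0],[0,0,0]]}'
python3 b.py w4 orange 0.011 0.030 200,120,370,260
```

```text
time_s: 12.67
eef_pos: [0.4101, -0.0089, 0.2185]
tool_rot: [-0.002, 0.644, 0.765, -0.001]
wrist_force: [0.3, 0.2, -0.1]
finger_gap: 0.0882
gripper_force: 0.0
time_s: 13.33
eef_pos: [0.4101, -0.2997, 0.2075]
tool_rot: [-0.002, 0.645, 0.764, 0.0]
wrist_force: [-0.4, -0.0, 1.0]
finger_gap: 0.0885
gripper_force: 0.0
time_s: 13.58
eef_pos: [0.411, -0.2962, 0.2087]
tool_rot: [-0.002, 0.644, 0.765, 0.0]
wrist_force: [-0.9, 0.6, -1.1]
finger_gap: 0.0881
gripper_force: 0.0Traceback (most recent call last):
  File "b.py", line 6, in <module>
    m,c,n=blob(mask(im,sys.argv[2],tuple(map(int,sys.argv[5].split(","))))); k=contour(m); s,e=circ(plane(k,P,z)); f,e2=circ(plane(k,P,z),r)
          ~~~~^^^^^^^^^^^^^^^^^^^^^^^^^^^^^^^^^^^^^^^^^^^^^^^^^^^^^^^^^^^^^
  File "h.py", line 32, in blob
    n,l,s,c=cv2.connectedComponentsWithStats(m); i=1+np.argmax(s[1:,4]); return (l==i).astype(np.uint8),c[i],s[i,4]
                                                     ~~~~~~~~~^^^^^^^^^
    return _wrapfunc(a, 'argmax', axis=axis, out=out, **kwds)
    return bound(*args, **kwds)
ValueError: attempt to get argmax of an empty sequence
```

```bash
python3 - <<'E'
import cv2,numpy as np
h=cv2.cvtColor(cv2.imread("pics/w4.png"),cv2.COLOR_BGR2HSV)[120:260,200:370]
m=h[...,1]>150; print(m.sum(),np.percentile(h[m],[2,50,98],axis=0), np.argwhere(m).mean(0)+[120,200])
E
sed -i 's/orange=((5,215,100)/orange=((5,165,100)/' h.py
python3 b.py w4c orange 0.011 0.030 200,120,370,260
```

```text
1506 [[ 10. 154. 154.]
 [ 11. 181. 240.]
 [ 12. 190. 243.]] [186.49867198 283.69455511]
px [283.2579 186.2052] 1384 free [ 0.4115 -0.2957  0.0293] 0.0004241723300253306 fixed [ 0.4115 -0.2957  0.03  ] 0.0008191106968039097 tcp [ 0.4113 -0.2959  0.2091] dxy [0.0002 0.0002] yaw y 9.82524834204602 tilt 0.1615363145181129 t 13.6333
```

```bash
python3 -m inch '{"hand":[-1,-1,-1,-1,-1,-1,-1,-1],"slide":[[0,0,-0.035],[0,0,-0.07],[0,0,-0.105],[0,0,-0.135],[0,0,-0.158],[0,0,-0.175],[0,0,-0.187],[0,0,-0.187]],"dr":[[0,0,0],[0,0,0],[0,0,0],[0,0,0],[0,0,0],[0,0,0],[0,0,0],[0,0,0]]}'
python3 -m inch '{"hand":[1,1,1,1,1,1],"slide":[[0,0,0],[0,0,0],[0,0,0],[0,0,0],[0,0,0],[0,0,0]],"dr":[[0,0,0],[0,0,0],[0,0,0],[0,0,0],[0,0,0],[0,0,0]]}' 20
python3 -m inch '{"hand":[1,1,1,1,1,1,1,1],"slide":[[0,0,0.01],[0,0,0.03],[0,0,0.06],[0,0,0.095],[0,0,0.13],[0,0,0.16],[0,0,0.185],[0,0,0.185]],"dr":[[0,0,0],[0,0,0],[0,0,0],[0,0,0],[0,0,0],[0,0,0],[0,0,0],[0,0,0]]}'
python3 -m inch '{"hand":[1,1,1,1,1,1,1,1],"slide":[[0,0.02,0],[0,0.055,0],[0,0.094,0],[0,0.133,0],[0,0.172,0],[0,0.211,0],[0,0.25,0],[0,0.289,0]],"dr":[[0,0,0],[0,0,0],[0,0,0],[0,0,0],[0,0,0],[0,0,0],[0,0,0],[0,0,0]]}'
python3 -m inch '{"hand":[1,1,1,1,1,1,1,1],"slide":[[0,0.039,0],[0,0.078,0],[-0.002,0.117,0],[-0.004,0.156,0],[-0.006,0.195,0],[-0.006,0.234,0],[-0.006,0.267,0],[-0.006,0.29,0]],"dr":[[0,0,0],[0,0,0],[0,0,0],[0,0,0],[0,0,0],[0,0,0],[0,0,0],[0,0,0]]}'
python3 -m inch '{"hand":[1,1,1],"slide":[[0,0.013,0],[0,0.013,0],[0,0.013,0]],"dr":[[0,0,0],[0,0,0],[0,0,0]]}'
python3 rb.py orange
```

```text
time_s: 14.35
eef_pos: [0.4107, -0.2952, 0.0212]
tool_rot: [-0.002, 0.644, 0.765, 0.0]
wrist_force: [-0.8, -0.8, -0.4]
finger_gap: 0.0883
gripper_force: 0.0
time_s: 14.85
eef_pos: [0.4123, -0.2982, 0.0245]
tool_rot: [0.001, 0.644, 0.765, -0.0]
wrist_force: [0.2, 0.6, 6.9]
finger_gap: 0.0591
gripper_force: 20.0
time_s: 15.52
eef_pos: [0.4137, -0.2998, 0.2149]
tool_rot: [0.005, 0.644, 0.765, -0.001]
wrist_force: [0.5, -0.4, -0.1]
finger_gap: 0.0593
gripper_force: 20.0
time_s: 16.18
eef_pos: [0.4107, -0.0067, 0.2081]
tool_rot: [-0.0, 0.644, 0.765, -0.0]
wrist_force: [0.4, -0.3, -0.4]
finger_gap: 0.0594
gripper_force: 20.0
time_s: 16.85
eef_pos: [0.4046, 0.2841, 0.208]
tool_rot: [-0.0, 0.644, 0.765, -0.0]
wrist_force: [-0.7, 0.3, -1.2]
finger_gap: 0.0592
gripper_force: 20.0
time_s: 17.1
eef_pos: [0.4052, 0.2941, 0.2078]
tool_rot: [-0.0, 0.644, 0.765, -0.001]
wrist_force: [-0.2, 0.6, -0.4]
finger_gap: 0.0592
gripper_force: 20.0
ring [0.4052 0.2979 0.0235] 0.0017676078480207587 off tcp [-0.0001  0.0038]
bowl [0.404  0.3048 0.0193] 7.088495671233757e-05 1416 go [-0.0011  0.0069]
bowl [0.3983 0.3348 0.04  ] 0.007263869830593506 1416 go [-0.0068  0.0369]
tab [283.3603 149.8984] 433 [[0.3975 0.3384]]
```

Bowl_5's tab hasn't moved (the bowl fit is only broken by the yellow ring). The ring offset is the same as before, so I'll release it the same way.

```bash
python3 -m inch '{"hand":[1,1,1,1,1,1,1,1],"slide":[[0,0,-0.025],[0,0,-0.05],[0,0,-0.075],[0,0,-0.095],[0,0,-0.11],[0,0,-0.12],[0,0,-0.128],[0,0,-0.128]],"dr":[[0,0,0],[0,0,0],[0,0,0],[0,0,0],[0,0,0],[0,0,0],[0,0,0],[0,0,0]]}'
python3 -m inch '{"hand":[1,1,-1,-1,-1,-1],"slide":[[0,0,0],[0,0,0],[0,0,0],[0,0,0],[0,0,0],[0,0,0]],"dr":[[0,0,0],[0,0,0],[0,0,0],[0,0,0],[0,0,0],[0,0,0]]}'
python3 -m inch '{"hand":[-1,-1,-1,-1,-1,-1],"slide":[[0,0,0.03],[0,0,0.06],[0,0,0.1],[0,0,0.14],[0,0,0.14],[0,0,0.14]],"dr":[[0,0,0],[0,0,0],[0,0,0],[0,0,0],[0,0,0],[0,0,0]]}'
python3 - <<'E'
from h import *
im,P=snap("wrist"); s,_=snap("scene")
cv2.imwrite("pics/c3.png",np.hstack([im[80:300,150:430],cv2.resize(s[130:240,270:410],None,fx=2,fy=2)]))
E
```

```text
time_s: 17.82
eef_pos: [0.4052, 0.2932, 0.0792]
tool_rot: [-0.0, 0.645, 0.764, -0.001]
wrist_force: [0.4, -0.0, -0.3]
finger_gap: 0.0593
gripper_force: 20.0
time_s: 18.32
eef_pos: [0.4059, 0.2947, 0.0808]
tool_rot: [0.0, 0.644, 0.765, 0.0]
wrist_force: [-0.5, 1.1, 0.3]
finger_gap: 0.0837
gripper_force: 0.0
time_s: 18.82
eef_pos: [0.4073, 0.2953, 0.2234]
tool_rot: [0.002, 0.644, 0.765, 0.003]
wrist_force: [-0.5, -0.2, -0.4]
finger_gap: 0.0885
gripper_force: 0.0
```

View pics/c3.png

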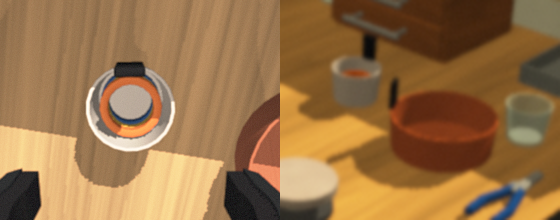

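All three bangles lie flat in bowl_5, below the rim. Next I'll go above bowl_1's tab: radial direction 204°, so tool y at 24°.

```bash
python3 -m inch '{"hand":[-1,-1,-1,-1,-1,-1,-1,-1],"slide":[[0.03,-0.014,0],[0.06,-0.028,0],[0.09,-0.042,0],[0.115,-0.054,-0.01],[0.127,-0.059,-0.02],[0.127,-0.059,-0.02],[0.127,-0.059,-0.02],[0.127,-0.059,-0.02]],"dr":[[0,0,5],[0,0,10],[0,0,14],[0,0,14],[0,0,14],[0,0,14],[0,0,14],[0,0,14]]}'
cat > tab.py <<'E'
from h import *
import sys
np.set_printoptions(precision=4,suppress=True)
# tab.py NAME z roi : tab (black) in the wrist picture at height z
st=sensors.get_state(); im,P=snap("wrist",sys.argv[1]); z=float(sys.argv[2]); roi=tuple(map(int,sys.argv[3].split(",")))
m,c,n=blob(mask(im,"black",roi)); r=cv2.minAreaRect(contour(m)); p=plane(cv2.boxPoints(r),P,z); q=plane(r[0],P,z)[0]; T=rot(st["tool_rot"])
print("px",c,n,r,"xy",q,"sides",np.linalg.norm(p[1]-p[0]),np.linalg.norm(p[2]-p[1]),"dxy",q-st["eef_pos"][:2],"in tool",T[:2,:2].T@(q-st["eef_pos"][:2]),"tcp",st["eef_pos"],"yaw",np.degrees(np.arctan2(T[1,1],T[0,1])))
E
python3 tab.py w5 0.098 220,120,350,260
```

```text
time_s: 19.58
eef_pos: [0.5312, 0.2357, 0.1991]
tool_rot: [-0.001, 0.546, 0.838, -0.001]
wrist_force: [-0.0, -0.3, 0.1]
finger_gap: 0.088
gripper_force: 0.0
px [285.9049 208.6223] 368 ((286.0, 208.0), (42.0, 8.0), 90.0) xy [0.5303 0.2423] sides 0.005550716385498393 0.030927424151296522 dxy [-0.001   0.0066] in tool [0.0065 0.0018] tcp [0.5312 0.2357 0.1991] yaw 23.7935372953484
```

View pics/w5.png

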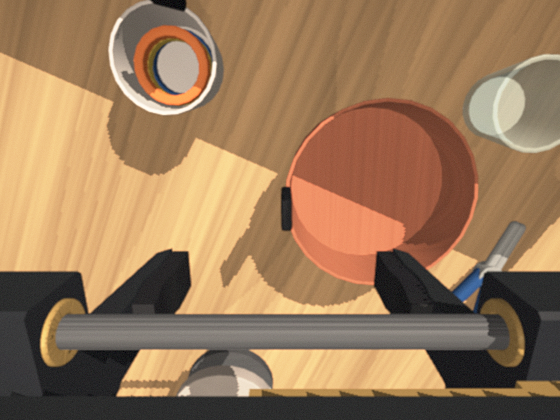

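Bowl_1's tab is at (286,208), in line with the tool. Bowl_5's rim is at (163,55) and the jar is clear at the right. I'll descend and grip the tab.

```bash
python3 -m inch '{"hand":[-1,-1,-1,-1,-1,-1,-1,-1],"slide":[[0,0.001,-0.025],[0,0.001,-0.05],[0,0.001,-0.075],[0,0.001,-0.095],[0,0.001,-0.11],[0,0.001,-0.119],[0,0.001,-0.119],[0,0.001,-0.119]],"dr":[[0,0,0],[0,0,0],[0,0,0],[0,0,0],[0,0,0],[0,0,0],[0,0,0],[0,0,0]]}'
python3 -m inch '{"hand":[1,1,1,1,1,1,1,1],"slide":[[0,0,0],[0,0,0],[0,0,0],[0,0,0],[0,0,0],[0,0,0],[0,0,0],[0,0,0]],"dr":[[0,0,0],[0,0,0],[0,0,0],[0,0,0],[0,0,0],[0,0,0],[0,0,0],[0,0,0]]}' 40
python3 -m inch '{"hand":[1,1,1,1],"slide":[[0,0,0],[0,0,0],[0,0,0],[0,0,0]],"dr":[[0,0,0],[0,0,0],[0,0,0],[0,0,0]]}'
```

```text
time_s: 20.3
eef_pos: [0.5325, 0.237, 0.0819]
tool_rot: [0.0, 0.546, 0.838, 0.0]
wrist_force: [-0.6, 0.9, 0.9]
finger_gap: 0.0884
gripper_force: 0.0
time_s: 20.97
eef_pos: [0.5327, 0.2364, 0.0814]
tool_rot: [-0.0, 0.546, 0.838, -0.0]
wrist_force: [-0.3, 0.3, -0.4]
finger_gap: 0.0372
gripper_force: 0.0
time_s: 21.3
eef_pos: [0.5327, 0.2365, 0.0813]
tool_rot: [-0.0, 0.546, 0.838, -0.0]
wrist_force: [0.3, 0.0, 0.3]
finger_gap: 0.0101
gripper_force: 0.0
```

```bash
python3 -m inch '{"hand":[1,1,1,1],"slide":[[0,0,0],[0,0,0],[0,0,0],[0,0,0]],"dr":[[0,0,0],[0,0,0],[0,0,0],[0,0,0]]}'
python3 -m inch '{"hand":[1,1,1,1,1,1,1,1],"slide":[[0,0,0.003],[0,0,0.01],[0,0,0.02],[0,0,0.035],[0,0,0.055],[0,0,0.075],[0,0,0.095],[0,0,0.1]],"dr":[[0,0,0],[0,0,0],[0,0,0],[0,0,0],[0,0,0],[0,0,0],[0,0,0],[0,0,0]]}'
python3 -m inch '{"hand":[1,1,1,1,1,1,1,1],"slide":[[-0.001,-0.008,0],[-0.003,-0.024,0],[-0.007,-0.048,0],[-0.011,-0.073,0],[-0.015,-0.098,0],[-0.019,-0.123,0],[-0.022,-0.148,0],[-0.025,-0.173,0]],"dr":[[0,0,0],[0,0,0],[0,0,0],[0,0,0],[0,0,0],[0,0,0],[0,0,0],[0,0,0]]}'
python3 -m inch '{"hand":[1,1,1,1,1,1,1,1],"slide":[[-0.003,-0.025,0],[-0.006,-0.05,0],[-0.008,-0.07,0],[-0.01,-0.087,0],[-0.011,-0.098,0],[-0.011,-0.103,0],[-0.011,-0.103,0],[-0.011,-0.103,0]],"dr":[[0,0,0],[0,0,0],[0,0,0],[0,0,0],[0,0,0],[0,0,0],[0,0,0],[0,0,0]]}'
python3 -m inch '{"hand":[1,1],"slide":[[0,0,0],[0,0,0]],"dr":[[0,0,0],[0,0,0]]}'
python3 - <<'E'
from h import *
im,P=snap("wrist"); t,_=snap("top","top3"); s,_=snap("scene")
cv2.imwrite("pics/c4.png",np.vstack([np.hstack([im[:,:][::2,::2],t[100:310,140:420]]),np.hstack([s[100:310,150:430],s[100:310,150:430][:, ::-1]*0])]))
E
```

```text
time_s: 21.63
eef_pos: [0.5327, 0.2364, 0.0814]
tool_rot: [0.0, 0.546, 0.838, 0.0]
wrist_force: [0.7, 0.1, 0.3]
finger_gap: 0.0077
gripper_force: 40.0
time_s: 22.3
eef_pos: [0.5347, 0.237, 0.1861]
tool_rot: [0.002, 0.546, 0.838, 0.002]
wrist_force: [0.3, 0.3, -1.6]
finger_gap: 0.0075
gripper_force: 40.0
time_s: 22.97
eef_pos: [0.5062, 0.062, 0.18]
tool_rot: [-0.001, 0.546, 0.838, -0.001]
wrist_force: [0.9, -0.5, -1.3]
finger_gap: 0.0078
gripper_force: 40.0
time_s: 23.63
eef_pos: [0.4964, -0.0392, 0.1809]
tool_rot: [-0.0, 0.546, 0.838, 0.0]
wrist_force: [-0.5, 0.4, -0.4]
finger_gap: 0.0077
gripper_force: 40.0
time_s: 23.8
eef_pos: [0.4967, -0.0387, 0.1812]
tool_rot: [-0.0, 0.546, 0.838, 0.0]
wrist_force: [0.3, 0.0, -0.7]
finger_gap: 0.0077
gripper_force: 40.0
```

View pics/c4.png

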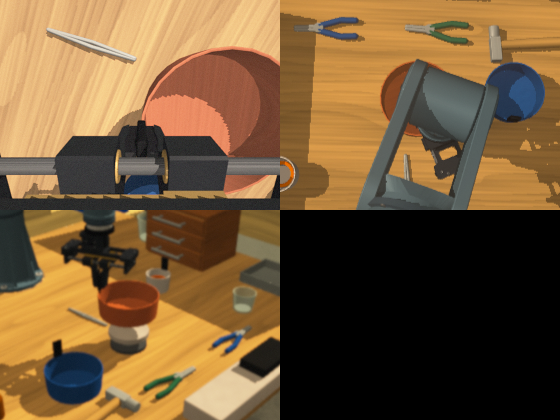

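Bowl_1 hangs level above the stand. I'll measure its rim centre from the wrist and top views.

```bash
cat > held.py <<'E'
from h import *
import sys
np.set_printoptions(precision=4,suppress=True)
# held.py colour rimz r : centre of a bowl's rim from arcs of its outline in wrist and top
col,z,r=sys.argv[1],float(sys.argv[2]),float(sys.argv[3]); st=sensors.get_state()
for n in ("wrist","top"):
    im,P=snap(n,"held_"+n); roi=(0,0,558,262) if n=="wrist" else tuple(map(int,sys.argv[4].split(",")))
    m,c,k=blob(mask(im,col,roi)); k=cv2.convexHull(contour(m))[:,0]
    k=np.array([q for q in contour(m) if 3<q[0]<556 and q[1]>2 and (n=="top" or q[1]<258)])
    p=plane(k,P,z)
    for _ in range(25):   # keep outline points that agree with the circle
        f,e=circ(p,r); d=np.abs(np.hypot(*(p-f[:2]).T)-r); p2=p[d<max(.0015,np.percentile(d,92))]
        if len(p2)==len(p): break
        p=p2
    a=np.degrees(np.arctan2(*(p-f[:2]).T[::-1])); print(n,"centre",f[:2],"rms",e,"free",circ(p)[0],"pts",len(p),len(k),"arc",np.histogram(a,12,(-180,180))[0])
print("tcp",st["eef_pos"])
E
python3 held.py copper 0.156 0.08 200,120,380,300
```

```text
wrist centre [ 0.5658 -0.0078] rms 0.0004988248396712464 free [ 0.567  -0.0092  0.0816] pts 219 382 arc [ 6  0  0  0  0  0  0  0 23 93 74 23]
top centre [0.6004 0.1108] rms 0.0007660260942076907 free [0.6012 0.1134 0.0827] pts 19 133 arc [ 0  2 16  1  0  0  0  0  0  0  0  0]
tcp [ 0.4967 -0.0389  0.1814]
```

```bash
python3 -m inch '{"hand":[1,1,1,1,1,1,1,1],"slide":[[0.002,0.002,-0.008],[0.002,0.002,-0.02],[0.002,0.002,-0.031],[0.002,0.002,-0.038],[0.002,0.002,-0.042],[0.002,0.002,-0.045],[0.002,0.002,-0.047],[0.002,0.002,-0.047]],"dr":[[0,0,0],[0,0,0],[0,0,0],[0,0,0],[0,0,0],[0,0,0],[0,0,0],[0,0,0]]}'
python3 -m inch '{"hand":[1,1,1],"slide":[[0,0,-0.001],[0,0,-0.002],[0,0,-0.002]],"dr":[[0,0,0],[0,0,0],[0,0,0]]}'
python3 held.py copper 0.107 0.08 200,120,380,300
python3 -m inch '{"hand":[1,1,1],"slide":[[0,0,-0.001],[0,0,-0.001],[0,0,-0.001]],"dr":[[0,0,0],[0,0,0],[0,0,0]]}'
python3 -m inch '{"hand":[1,1,1],"slide":[[0,0,-0.001],[0,0,-0.001],[0,0,-0.001]],"dr":[[0,0,0],[0,0,0],[0,0,0]]}'
```

```text
time_s: 24.72
eef_pos: [0.4987, -0.0375, 0.1341]
tool_rot: [-0.0, 0.546, 0.838, -0.0]
wrist_force: [0.3, -0.1, -0.7]
finger_gap: 0.0077
gripper_force: 40.0
time_s: 24.97
eef_pos: [0.4988, -0.0376, 0.1325]
tool_rot: [0.0, 0.546, 0.838, 0.0]
wrist_force: [0.2, -0.5, -1.2]
finger_gap: 0.0076
gripper_force: 40.0
wrist centre [ 0.5675 -0.0066] rms 0.0005762961974588437 free [ 0.569  -0.0084  0.0821] pts 236 381 arc [ 6  0  0  0  0  0  0  0 24 93 79 34]
top centre [ 0.5694 -0.006 ] rms 0.0007464285060259488 free [ 0.5708 -0.005   0.0787] pts 94 194 arc [ 0  0  0  0  8 16 20 16 18 14  2  0]
tcp [ 0.4988 -0.0376  0.1325]
time_s: 25.32
eef_pos: [0.4989, -0.0376, 0.1315]
tool_rot: [0.0, 0.546, 0.838, 0.0]
wrist_force: [-0.3, -0.4, -1.2]
finger_gap: 0.0074
gripper_force: 40.0
time_s: 25.57
eef_pos: [0.4989, -0.0376, 0.1313]
tool_rot: [0.0, 0.546, 0.838, -0.0]
wrist_force: [-2.8, 0.6, 6.6]
finger_gap: 0.0078
gripper_force: 40.0
```

It made contact at the expected height, with its centre within 1–2 mm of the stand's. I'll release and rise.

```bash
python3 -m inch '{"hand":[-1,-1,-1,-1,-1,-1],"slide":[[0,0,0],[0,0,0],[0,0,0],[0,0,0],[0,0,0],[0,0,0]],"dr":[[0,0,0],[0,0,0],[0,0,0],[0,0,0],[0,0,0],[0,0,0]]}'
python3 -m inch '{"hand":[-1,-1,-1,-1,-1,-1,-1,-1],"slide":[[0,0,0.02],[0,0,0.045],[0,0,0.07],[0,0,0.09],[0,0,0.09],[0.02,0.01,0.09],[0.05,0.024,0.09],[0.07,0.034,0.09]],"dr":[[0,0,0],[0,0,0],[0,0,0],[0,0,0],[0,0,0],[0,0,0],[0,0,0],[0,0,0]]}'
python3 -m inch '{"hand":[-1,-1],"slide":[[0,0,0],[0,0,0]],"dr":[[0,0,0],[0,0,0]]}'
python3 held.py copper 0.106 0.08 200,120,380,300
python3 -c "
import cv2,numpy as np;a=cv2.imread('pics/held_wrist.png');from cell import cams
cv2.imwrite('pics/c5.png',np.hstack([a[:300],cams.camera('scene')[100:400,150:390]]))"
```

```text
time_s: 26.07
eef_pos: [0.4987, -0.0375, 0.1303]
tool_rot: [-0.0, 0.546, 0.838, -0.0]
wrist_force: [-0.1, -0.1, -0.3]
finger_gap: 0.0455
gripper_force: 0.0
time_s: 26.73
eef_pos: [0.57, -0.003, 0.2198]
tool_rot: [0.0, 0.547, 0.837, 0.0]
wrist_force: [0.9, -0.8, -0.4]
finger_gap: 0.0883
gripper_force: 0.0
time_s: 26.9
eef_pos: [0.5685, -0.003, 0.2189]
tool_rot: [-0.001, 0.546, 0.838, -0.0]
wrist_force: [-0.6, -0.2, 0.7]
finger_gap: 0.0881
gripper_force: 0.0
wrist centre [ 0.5698 -0.0059] rms 0.0004571765097131999 free [ 0.5696 -0.0053  0.0795] pts 372 410 arc [28 26  0  0  0  3 48 52 51 60 55 49]
top centre [0.5331 0.0838] rms 0.0008172171012530673 free [0.5331 0.0839 0.0801] pts 20 138 arc [ 0  0  4 10  5  1  0  0  0  0  0  0]
tcp [ 0.5685 -0.003   0.2189]
```

View pics/c5.png

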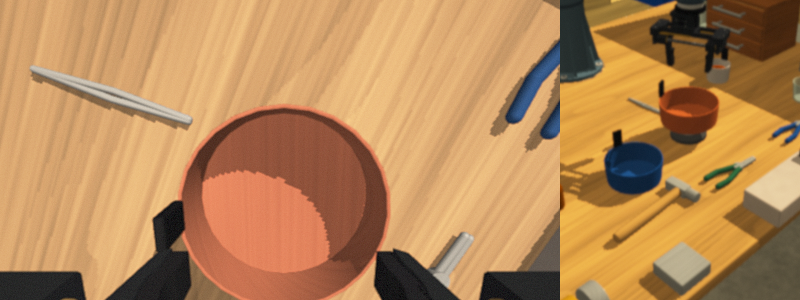

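Bowl_1 sits level and centred at (.5697,-.0056), with the stand at (.5693,-.0053). Next I'll go to bowl_2's tab.

```bash
python3 -m inch '{"hand":[-1,-1,-1,-1,-1,-1,-1,-1],"slide":[[-0.004,-0.03,0],[-0.008,-0.065,0],[-0.013,-0.1,0],[-0.017,-0.135,0],[-0.021,-0.17,0],[-0.025,-0.2,-0.01],[-0.028,-0.22,-0.02],[-0.028,-0.22,-0.02]],"dr":[[0,0,-5],[0,0,-10],[0,0,-15],[0,0,-20],[0,0,-25],[0,0,-30],[0,0,-33],[0,0,-33]]}'
python3 -m inch '{"hand":[-1,-1],"slide":[[0,0,0],[0,0,0]],"dr":[[0,0,0],[0,0,0]]}'
python3 tab.py w6 0.098 220,120,350,260
python3 held.py blue 0.056 0.07 330,140,420,240
```

```text
time_s: 27.72
eef_pos: [0.5381, -0.2272, 0.1985]
tool_rot: [-0.001, 0.764, 0.645, -0.001]
wrist_force: [-0.4, 1.4, -0.1]
finger_gap: 0.0881
gripper_force: 0.0
time_s: 27.88
eef_pos: [0.5403, -0.223, 0.2006]
tool_rot: [-0.0, 0.761, 0.648, 0.0]
wrist_force: [0.2, -0.1, 0.3]
finger_gap: 0.0881
gripper_force: 0.0
px [284.4733 208.8219] 393 ((284.5, 209.0), (42.0, 9.0), 90.0) xy [ 0.5418 -0.2184] sides 0.006291565233452447 0.031190940766136013 dxy [0.0015 0.0046] in tool [0.0048 0.0008] tcp [ 0.5403 -0.223   0.2006] yaw -9.184419348329117
wrist centre [ 0.6074 -0.232 ] rms 0.0005517763630546208 free [ 0.6079 -0.2314  0.0694] pts 278 413 arc [ 1  0  0  0 32 41 42 36 46 43 36  1]
top centre [ 0.6058 -0.228 ] rms 0.0008500445127902921 free [ 0.6053 -0.2297  0.0714] pts 55 134 arc [ 0  0  0  0  0  3 10 10  4 14 14  0]
tcp [ 0.5407 -0.2227  0.2009]
```

View pics/w6.png

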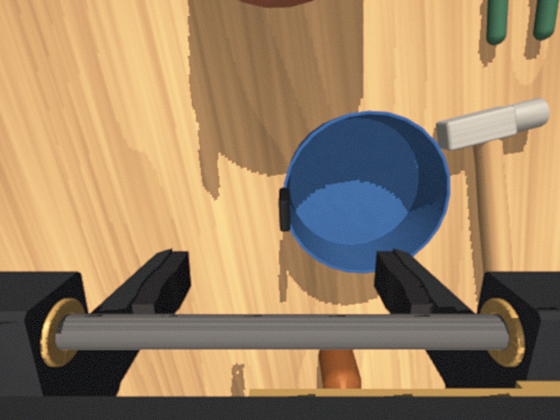

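The tab is at (284,209), in line with the tool, and bowl_2's rim is at (367,190). I'll descend, grip, lift and carry it over the nest.

```bash
python3 -m inch '{"hand":[-0.2,-0.2,-0.2,-0.2,-0.2,-0.2,-0.2,-0.2],"slide":[[0,0.001,-0.025],[0,0.001,-0.05],[0,0.001,-0.075],[0,0.001,-0.095],[0,0.001,-0.11],[0,0.001,-0.119],[0,0.001,-0.119],[0,0.001,-0.119]],"dr":[[0,0,0],[0,0,0],[0,0,0],[0,0,0],[0,0,0],[0,0,0],[0,0,0],[0,0,0]]}'
python3 -m inch '{"hand":[1,1,1,1,1,1,1,1],"slide":[[0,0,0],[0,0,0],[0,0,0],[0,0,0],[0,0,0],[0,0,0],[0,0,0],[0,0,0]],"dr":[[0,0,0],[0,0,0],[0,0,0],[0,0,0],[0,0,0],[0,0,0],[0,0,0],[0,0,0]]}' 40
python3 -m inch '{"hand":[1,1,1,1],"slide":[[0,0,0],[0,0,0],[0,0,0],[0,0,0]],"dr":[[0,0,0],[0,0,0],[0,0,0],[0,0,0]]}'
```

```text
time_s: 28.7
eef_pos: [0.541, -0.222, 0.0817]
tool_rot: [0.0, 0.761, 0.648, 0.0]
wrist_force: [0.6, -0.2, 0.3]
finger_gap: 0.053
gripper_force: 0.0
time_s: 29.37
eef_pos: [0.5409, -0.2227, 0.0815]
tool_rot: [0.0, 0.762, 0.648, 0.0]
wrist_force: [1.9, 0.3, 1.0]
finger_gap: 0.0075
gripper_force: 39.9
time_s: 29.7
eef_pos: [0.5409, -0.2227, 0.0815]
tool_rot: [0.0, 0.762, 0.648, 0.0]
wrist_force: [0.7, 0.5, 1.4]
finger_gap: 0.0078
gripper_force: 39.9
```

```bash
python3 -m inch '{"hand":[1,1,1,1,1,1,1,1],"slide":[[0,0,0.003],[0,0,0.01],[0,0,0.025],[0,0,0.05],[0,0,0.08],[0,0,0.11],[0,0,0.14],[0,0,0.165]],"dr":[[0,0,0],[0,0,0],[0,0,0],[0,0,0],[0,0,0],[0,0,0],[0,0,0],[0,0,0]]}'
python3 -m inch '{"hand":[1,1,1,1,1,1,1,1],"slide":[[0,0.008,0],[-0.004,0.025,0],[-0.008,0.05,0],[-0.013,0.078,0],[-0.018,0.106,0],[-0.023,0.134,0],[-0.028,0.16,0],[-0.032,0.183,0]],"dr":[[0,0,0],[0,0,0],[0,0,0],[0,0,0],[0,0,0],[0,0,0],[0,0,0],[0,0,0]]}'
python3 -m inch '{"hand":[1,1,1,1,1,1,1,1],"slide":[[-0.002,0.018,0],[-0.004,0.03,0],[-0.005,0.038,0],[-0.006,0.042,0],[-0.006,0.043,0],[-0.006,0.043,0],[-0.006,0.043,0],[-0.006,0.043,0]],"dr":[[0,0,0],[0,0,0],[0,0,0],[0,0,0],[0,0,0],[0,0,0],[0,0,0],[0,0,0]]}'
python3 held.py blue 0.221 0.07 200,120,380,300
python3 -c "
import cv2,numpy as np;a=cv2.imread('pics/held_wrist.png');b=cv2.imread('pics/held_top.png');from cell import cams
s=cams.camera('scene');cv2.imwrite('pics/c6.png',np.hstack([a[::2,::2],b[100:310,160:400],s[60:270,200:400]]))"
```

```text
time_s: 30.37
eef_pos: [0.5407, -0.2225, 0.249]
tool_rot: [0.001, 0.762, 0.648, 0.0]
wrist_force: [1.2, -1.1, -1.0]
finger_gap: 0.0078
gripper_force: 39.9
time_s: 31.03
eef_pos: [0.5072, -0.0374, 0.2452]
tool_rot: [-0.001, 0.761, 0.648, -0.0]
wrist_force: [0.7, 1.1, -1.6]
finger_gap: 0.0082
gripper_force: 39.9
time_s: 31.7
eef_pos: [0.5029, 0.0027, 0.2463]
tool_rot: [0.0, 0.762, 0.648, -0.0]
wrist_force: [-0.0, -0.2, -1.6]
finger_gap: 0.0077
gripper_force: 39.9
wrist centre [ 0.5685 -0.0093] rms 0.0004773485066206286 free [ 0.5685 -0.0088  0.0696] pts 237 394 arc [ 0  0  0  0  0  0 20 62 80 29 20 26]
top centre [0.6093 0.1347] rms 0.0006507071642081479 free [0.4913 0.1307 0.1878] pts 17 39 arc [ 0  0  0  0  0  7 10  0  0  0  0  0]
tcp [0.5029 0.0027 0.2463]
```

View pics/c6.png

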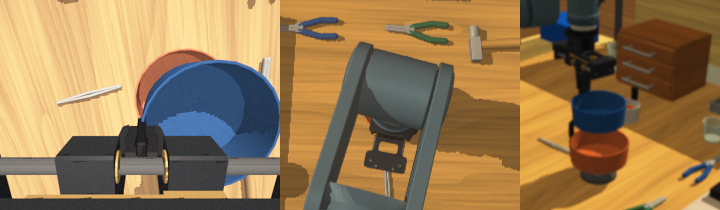

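Bowl_2 is held level, about 3 mm short in y. I'll correct that and lower it to just above the floor.

```bash
python3 -m inch '{"hand":[1,1,1,1,1,1,1,1],"slide":[[0.001,0.003,-0.01],[0.001,0.003,-0.025],[0.001,0.003,-0.042],[0.001,0.003,-0.06],[0.001,0.003,-0.075],[0.001,0.003,-0.086],[0.001,0.003,-0.093],[0.001,0.003,-0.096]],"dr":[[0,0,0],[0,0,0],[0,0,0],[0,0,0],[0,0,0],[0,0,0],[0,0,0],[0,0,0]]}'
python3 -m inch '{"hand":[1,1,1,1],"slide":[[0,0,-0.004],[0,0,-0.008],[0,0,-0.011],[0,0,-0.011]],"dr":[[0,0,0],[0,0,0],[0,0,0],[0,0,0]]}'
python3 held.py blue 0.114 0.07 200,120,380,300
python3 held.py copper 0.106 0.08 200,120,380,300
python3 -m inch '{"hand":[1,1],"slide":[[0,0,-0.002],[0,0,-0.002]],"dr":[[0,0,0],[0,0,0]]}'
python3 -m inch '{"hand":[1,1],"slide":[[0,0,-0.001],[0,0,-0.001]],"dr":[[0,0,0],[0,0,0]]}'
```

```text
time_s: 32.52
eef_pos: [0.5031, 0.0066, 0.149]
tool_rot: [-0.001, 0.762, 0.648, -0.001]
wrist_force: [-1.5, -0.5, -0.7]
finger_gap: 0.0079
gripper_force: 39.9
time_s: 32.85
eef_pos: [0.5036, 0.0065, 0.1391]
tool_rot: [-0.0, 0.762, 0.648, -0.0]
wrist_force: [0.4, 0.7, -1.8]
finger_gap: 0.0077
gripper_force: 39.9
wrist centre [ 0.5691 -0.0052] rms 0.000438693015240434 free [ 0.5691 -0.0052  0.07  ] pts 225 387 arc [ 0  0  0  0  0  0 18 60 81 33 21 12]
top centre [ 0.5701 -0.0041] rms 0.0006655705249716166 free [ 0.5727 -0.0047  0.0676] pts 42 76 arc [ 0  0  0  0 10 16 16  0  0  0  0  0]
tcp [0.5036 0.0065 0.1391]
wrist centre [ 0.5696 -0.006 ] rms 0.00048260412551884535 free [ 0.5692 -0.0046  0.0788] pts 278 734 arc [ 0  0  0  0  0  0  0 45 89 60 39 45]
top centre [ 0.5695 -0.0047] rms 0.0006200453649973715 free [ 0.5692 -0.0046  0.0804] pts 51 100 arc [ 0  0  0  0 14 17 19  1  0  0  0  0]
tcp [0.5039 0.0064 0.1396]
time_s: 33.22
eef_pos: [0.5037, 0.0065, 0.1373]
tool_rot: [0.0, 0.762, 0.648, 0.0]
wrist_force: [-0.7, -0.7, -0.9]
finger_gap: 0.0081
gripper_force: 39.9
time_s: 33.38
eef_pos: [0.5036, 0.0065, 0.1362]
tool_rot: [-0.0, 0.762, 0.648, -0.0]
wrist_force: [0.3, 0.6, -1.4]
finger_gap: 0.0075
gripper_force: 39.9
```

The bowls are concentric within 1 mm. I'll go down the last millimetres to contact.

```bash
python3 -m inch '{"hand":[1,1],"slide":[[0,0,-0.001],[0,0,-0.001]],"dr":[[0,0,0],[0,0,0]]}' | grep -E "eef|wrist"
python3 -m inch '{"hand":[1,1],"slide":[[0,0,-0.0005],[0,0,-0.001]],"dr":[[0,0,0],[0,0,0]]}' | grep -E "eef|wrist"
```

```text
eef_pos: [0.5038, 0.0064, 0.1355]
wrist_force: [-0.4, 0.3, -0.5]
eef_pos: [0.5038, 0.0064, 0.1354]
wrist_force: [-7.1, 0.8, 13.5]
```

Firm contact. Release, rise over the centre and check.

```bash
python3 -m inch '{"hand":[-1,-1,-1,-1,-1,-1],"slide":[[0,0,0.0005],[0,0,0.0005],[0,0,0.0005],[0,0,0.0005],[0,0,0.0005],[0,0,0.0005]],"dr":[[0,0,0],[0,0,0],[0,0,0],[0,0,0],[0,0,0],[0,0,0]]}'
python3 -m inch '{"hand":[-0.2,-0.2,-0.2,-0.2,-0.2,-0.2,-0.2,-0.2],"slide":[[0,0,0.02],[0,0,0.045],[0,0,0.07],[0,0,0.09],[0,0,0.1],[0.02,0,0.1],[0.05,-0.005,0.1],[0.066,-0.01,0.1]],"dr":[[0,0,0],[0,0,0],[0,0,0],[0,0,0],[0,0,0],[0,0,0],[0,0,0],[0,0,0]]}'
python3 -m inch '{"hand":[-0.2,-0.2],"slide":[[0,0,0],[0,0,0]],"dr":[[0,0,0],[0,0,0]]}'
python3 held.py blue 0.110 0.07 200,120,380,300
python3 held.py copper 0.106 0.08 200,120,380,300
python3 - <<'E'
import cv2,numpy as np
from h import *
a=cv2.imread('pics/held_wrist.png'); t,Pt=snap('top','top4'); s=cams.camera('scene'); cv2.imwrite('pics/c7.png',np.hstack([a[::2,::2],cv2.resize(s[90:195,210:350],None,fx=2,fy=2),t[200:410,60:300]]))
_,c,n=blob(mask(t,"black",(105,262,130,290))); print("b5 tab",c,n)
E
```

```text
time_s: 34.22
eef_pos: [0.5037, 0.0065, 0.1347]
tool_rot: [-0.0, 0.762, 0.648, -0.0]
wrist_force: [0.1, -0.0, 0.7]
finger_gap: 0.0455
gripper_force: 0.0
time_s: 34.88
eef_pos: [0.5716, -0.0036, 0.2348]
tool_rot: [0.001, 0.762, 0.648, 0.001]
wrist_force: [-0.9, -0.2, 0.7]
finger_gap: 0.0528
gripper_force: 0.0
time_s: 35.05
eef_pos: [0.5694, -0.0036, 0.2337]
tool_rot: [-0.001, 0.762, 0.648, -0.001]
wrist_force: [0.0, 0.7, -0.3]
finger_gap: 0.053
gripper_force: 0.0
wrist centre [ 0.5701 -0.0056] rms 0.0005163986843989312 free [ 0.5704 -0.005   0.0694] pts 315 396 arc [23  0  0  0 12 43 44 40 50 45 40 18]
top centre [ 0.5395 -0.1016] rms 0.0007007653695105793 free [ 0.5387 -0.1046  0.0727] pts 15 110 arc [0 0 0 0 0 0 0 7 1 7 0 0]
tcp [ 0.5694 -0.0036  0.2337]
wrist centre [ 0.5691 -0.0061] rms 0.000607889166871507 free [ 0.5697 -0.0051  0.079 ] pts 330 650 arc [ 0  0  0  0 10 49 49 46 57 52 45 22]
top centre [ 0.5714 -0.0065] rms 0.0005885238879433416 free [ 0.5715 -0.0057  0.0792] pts 51 101 arc [ 0  0  0  0  0  0  0 10 18 17  6  0]
tcp [ 0.5686 -0.0032  0.2339]
b5 tab [116.60227273 276.07954545] 88
```

View pics/c7.png

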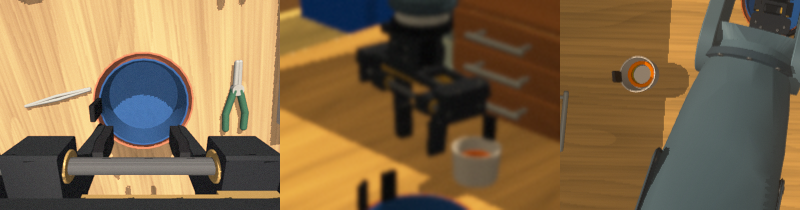

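Bowl_2 is nested within 1 mm of bowl_1's centre, and bowl_5 is still in its place. I have now used all 14 pictures, so from here I work by numbers. Next I go to bowl_5's tab with tool y at -80°.

```bash
python3 -m inch '{"hand":[-0.2,-0.2,-0.2,-0.2,-0.2,-0.2,-0.2,-0.2],"slide":[[-0.015,0.03,0],[-0.033,0.065,0],[-0.05,0.099,0],[-0.067,0.133,0],[-0.084,0.167,0],[-0.101,0.201,0],[-0.118,0.235,0],[-0.135,0.269,0]],"dr":[[0,0,-6],[0,0,-12],[0,0,-18],[0,0,-24],[0,0,-31],[0,0,-38],[0,0,-45],[0,0,-52]]}'
python3 -m inch '{"hand":[-0.2,-0.2,-0.2,-0.2,-0.2,-0.2,-0.2,-0.2],"slide":[[-0.015,0.03,-0.01],[-0.027,0.055,-0.02],[-0.036,0.069,-0.03],[-0.037,0.07,-0.034],[-0.037,0.07,-0.034],[-0.037,0.07,-0.034],[-0.037,0.07,-0.034],[-0.037,0.07,-0.034]],"dr":[[0,0,-7],[0,0,-14],[0,0,-19],[0,0,-19],[0,0,-19],[0,0,-19],[0,0,-19],[0,0,-19]]}'
python3 -m inch '{"hand":[-0.2,-0.2],"slide":[[0,0,0],[0,0,0]],"dr":[[0,0,0],[0,0,0]]}'
python3 tab.py w7 0.098 220,120,350,260
python3 - <<'E'
from h import *
im,P=snap("wrist","w7b"); m=mask(im,"grey",(285,80,450,245)); k=cv2.convexHull(contour(blob(m)[0]))[:,0]; p=plane(k,P,.056); print(k.min(0),k.max(0),circ(p),circ(p,.04))
E
```

```text
time_s: 36.02
eef_pos: [0.4361, 0.2618, 0.2353]
tool_rot: [-0.0, 0.965, 0.263, 0.0]
wrist_force: [0.8, 0.5, -0.6]
finger_gap: 0.0528
gripper_force: 0.0
time_s: 36.68
eef_pos: [0.4015, 0.3297, 0.2016]
tool_rot: [-0.0, 0.995, 0.103, 0.001]
wrist_force: [-0.2, 0.4, -0.1]
finger_gap: 0.0525
gripper_force: 0.0
time_s: 36.85
eef_pos: [0.4011, 0.3299, 0.2013]
tool_rot: [-0.0, 0.995, 0.103, 0.0]
wrist_force: [-1.2, -0.6, -0.7]
finger_gap: 0.0527
gripper_force: 0.0
px [272.4136 207.6728] 324 ((272.5, 208.5), (41.0, 9.0), 90.0) xy [0.4036 0.338 ] sides 0.006312040455639988 0.030522576781917943 dxy [0.0025 0.0081] in tool [ 0.0041 -0.0075] tcp [0.4011 0.3299 0.2013] yaw -78.20813825523014
[376  80] [449 200] (array([0.47002186, 0.2210914 , 0.04776331]), np.float64(0.004813990854936879)) (array([0.47495202, 0.23052676, 0.04      ]), np.float64(0.007987960793161913))
```

```bash
python3 -m inch '{"hand":[-0.2,-0.2,-0.2],"slide":[[-0.001,0.004,0],[-0.001,0.008,0],[-0.001,0.008,0]],"dr":[[0,0,-2],[0,0,-2],[0,0,-2]]}'
python3 tab.py w8 0.098 220,120,350,260
python3 -m inch '{"hand":[-0.2,-0.2,-0.2,-0.2,-0.2,-0.2,-0.2,-0.2],"slide":[[0,0,-0.025],[0,0,-0.05],[0,0,-0.075],[0,0,-0.095],[0,0,-0.11],[0,0,-0.12],[0,0,-0.12],[0,0,-0.12]],"dr":[[0,0,0],[0,0,0],[0,0,0],[0,0,0],[0,0,0],[0,0,0],[0,0,0],[0,0,0]]}'
python3 -m inch '{"hand":[1,1,1,1,1,1,1,1],"slide":[[0,0,0],[0,0,0],[0,0,0],[0,0,0],[0,0,0],[0,0,0],[0,0,0],[0,0,0]],"dr":[[0,0,0],[0,0,0],[0,0,0],[0,0,0],[0,0,0],[0,0,0],[0,0,0],[0,0,0]]}' 40
python3 -m inch '{"hand":[1,1,1,1],"slide":[[0,0,0],[0,0,0],[0,0,0],[0,0,0]],"dr":[[0,0,0],[0,0,0],[0,0,0],[0,0,0]]}'
```

```text
time_s: 37.2
eef_pos: [0.3996, 0.3389, 0.201]
tool_rot: [-0.0, 0.996, 0.086, 0.0]
wrist_force: [-0.8, -0.4, 0.4]
finger_gap: 0.0529
gripper_force: 0.0
px [284.4183 206.5133] 263 ((284.5, 209.5), (41.0, 9.0), 90.0) xy [0.4031 0.3383] sides 0.006308181124082151 0.030537677886480555 dxy [ 0.0035 -0.0005] in tool [0.0034 0.0011] tcp [0.3996 0.3389 0.201 ] yaw -80.09812730373463
time_s: 37.92
eef_pos: [0.3995, 0.3384, 0.0809]
tool_rot: [0.0, 0.996, 0.086, -0.0]
wrist_force: [0.2, -1.2, 0.4]
finger_gap: 0.053
gripper_force: 0.0
time_s: 38.58
eef_pos: [0.3996, 0.3381, 0.0811]
tool_rot: [0.0, 0.996, 0.086, 0.0]
wrist_force: [-0.1, -2.1, 2.2]
finger_gap: 0.0077
gripper_force: 39.9
time_s: 38.92
eef_pos: [0.3996, 0.3383, 0.0811]
tool_rot: [0.0, 0.996, 0.086, 0.0]
wrist_force: [0.4, -2.0, 4.1]
finger_gap: 0.0079
gripper_force: 39.9
```

```bash
python3 -m inch '{"hand":[1,1,1,1,1,1,1,1],"slide":[[0,0,0.003],[0,0,0.01],[0,0,0.025],[0,0,0.05],[0,0,0.08],[0,0,0.11],[0,0,0.14],[0,0,0.165]],"dr":[[0,0,0],[0,0,0],[0,0,0],[0,0,0],[0,0,0],[0,0,0],[0,0,0],[0,0,0]]}'
python3 -m inch '{"hand":[1,1,1,1,1,1,1,1],"slide":[[0.004,-0.008,0.003],[0.013,-0.025,0.005],[0.027,-0.05,0.005],[0.04,-0.075,0.005],[0.053,-0.1,0.005],[0.067,-0.125,0.005],[0.08,-0.15,0.005],[0.094,-0.175,0.005]],"dr":[[0,0,0],[0,0,0],[0,0,0],[0,0,0],[0,0,0],[0,0,0],[0,0,0],[0,0,0]]}'
python3 -m inch '{"hand":[1,1,1,1,1,1,1,1],"slide":[[0.013,-0.025,0],[0.027,-0.05,0],[0.04,-0.075,0],[0.052,-0.098,0],[0.062,-0.116,0],[0.068,-0.127,0],[0.07,-0.131,0],[0.07,-0.131,0]],"dr":[[0,0,0],[0,0,0],[0,0,0],[0,0,0],[0,0,0],[0,0,0],[0,0,0],[0,0,0]]}'
python3 -m inch '{"hand":[1,1],"slide":[[0,0,0],[0,0,0]],"dr":[[0,0,0],[0,0,0]]}'
python3 - <<'E'
from h import *
np.set_printoptions(precision=4,suppress=True)
st=sensors.get_state(); im,P=snap("wrist","w9"); z=st["eef_pos"][2]
m,c,n=blob(mask(im,"grey",(285,60,480,255))); k=cv2.convexHull(contour(m))[:,0]; p=plane(k,P,z-.025); print("b5 hull",k.min(0),k.max(0),n,circ(p),circ(p,.04))
mo,co,no=blob(mask(im,"orange",(285,60,480,300))); print("orange",co,no)
for col,zz,r in (("blue",.11,.07),("copper",.106,.08)):
    m,c,n=blob(mask(im,col,(0,0,558,255))); k=contour(m); print(col,c,n,k.min(0),k.max(0))
h=cv2.cvtColor(im,cv2.COLOR_BGR2HSV)
for v in (140,170,200,230): print(v,[(u,int(h[v,u,0]),int(h[v,u,1]),int(h[v,u,2])) for u in range(270,430,12)])
E
```

```text
time_s: 39.58
eef_pos: [0.3993, 0.3388, 0.2483]
tool_rot: [-0.001, 0.996, 0.086, 0.001]
wrist_force: [0.0, 0.3, -1.6]
finger_gap: 0.0077
gripper_force: 40.0
time_s: 40.25
eef_pos: [0.4931, 0.1618, 0.2493]
tool_rot: [-0.0, 0.996, 0.086, -0.001]
wrist_force: [0.2, 0.3, -3.1]
finger_gap: 0.0077
gripper_force: 40.0
time_s: 40.92
eef_pos: [0.5632, 0.0318, 0.2498]
tool_rot: [-0.0, 0.996, 0.085, -0.001]
wrist_force: [-0.8, 0.0, -2.4]
finger_gap: 0.0076
gripper_force: 40.0
time_s: 41.08
eef_pos: [0.5628, 0.0335, 0.2506]
tool_rot: [-0.0, 0.996, 0.086, -0.0]
wrist_force: [-0.6, -0.3, -2.1]
finger_gap: 0.008
gripper_force: 40.0
b5 hull [285 111] [441 254] 5163 (array([0.5961, 0.0038, 0.0409]), np.float64(0.005712135233729097)) (array([0.5967, 0.004 , 0.04  ]), np.float64(0.005804118262781633))
orange [347.2699 228.0375] 1949
blue [320.6783 165.175 ] 11660 [246 112] [416 251]
copper [321.7586 150.6633] 3766 [235  99] [426 252]
140 [(270, 107, 154, 187), (282, 108, 148, 117), (294, 107, 152, 119), (306, 107, 144, 122), (318, 107, 150, 121), (330, 107, 150, 117), (342, 107, 150, 122), (354, 106, 1
[... 331 characters left out ...]
9, 183), (378, 107, 153, 183), (390, 107, 153, 135), (402, 107, 148, 131), (414, 159, 55, 92), (426, 16, 116, 174)]
200 [(270, 106, 153, 117), (282, 107, 143, 118), (294, 7, 19, 173), (306, 16, 40, 225), (318, 17, 24, 249), (330, 19, 83, 169), (342, 10, 176, 133), (354, 10, 187, 127), (366, 13, 187, 128), (378, 16, 39, 224), (390, 16, 37, 116), (402, 30, 5, 255), (414, 110, 99, 108), (426, 14, 125, 161)]
230 [(270, 105, 161, 68), (282, 108, 163, 114), (294, 30, 14, 255), (306, 10, 188, 198), (318, 11, 178, 225), (330, 18, 40, 222), (342, 18, 38, 226), (354, 18, 37, 226), (366, 18, 39, 226), (378, 107, 157, 172), (390, 17, 157, 254), (402, 18, 25, 103), (414, 15, 40, 225), (426, 15, 43, 210)]
```

Bowl_5 is held with the bangles in it, and its centre is about (.5695,-.0044). I'll nudge it 1 mm and lower it.

```bash
python3 -m inch '{"hand":[1,1,1,1,1,1,1,1],"slide":[[0,-0.001,-0.01],[0,-0.001,-0.025],[0,-0.001,-0.042],[0,-0.001,-0.06],[0,-0.001,-0.077],[0,-0.001,-0.09],[0,-0.001,-0.099],[0,-0.001,-0.104]],"dr":[[0,0,0],[0,0,0],[0,0,0],[0,0,0],[0,0,0],[0,0,0],[0,0,0],[0,0,0]]}'
python3 -m inch '{"hand":[1,1,1,1],"slide":[[0,0,-0.002],[0,0,-0.004],[0,0,-0.005],[0,0,-0.005]],"dr":[[0,0,0],[0,0,0],[0,0,0],[0,0,0]]}'
python3 -m inch '{"hand":[1,1],"slide":[[0,0,-0.001],[0,0,-0.001]],"dr":[[0,0,0],[0,0,0]]}' | grep -E "eef|wrist"
python3 -m inch '{"hand":[1,1],"slide":[[0,0,-0.001],[0,0,-0.001]],"dr":[[0,0,0],[0,0,0]]}' | grep -E "eef|wrist"
```

```text
time_s: 41.8
eef_pos: [0.5624, 0.032, 0.1451]
tool_rot: [-0.0, 0.996, 0.086, -0.001]
wrist_force: [1.7, -0.2, -1.8]
finger_gap: 0.0078
gripper_force: 40.0
time_s: 42.13
eef_pos: [0.5639, 0.0314, 0.1424]
tool_rot: [0.0, 0.996, 0.086, 0.001]
wrist_force: [-0.7, 0.0, -1.4]
finger_gap: 0.0074
gripper_force: 40.0
eef_pos: [0.5637, 0.0313, 0.1413]
wrist_force: [0.1, -0.0, -1.9]
eef_pos: [0.5635, 0.0314, 0.1399]
wrist_force: [0.4, -0.0, -2.5]
```

```bash
python3 -m inch '{"hand":[1,1],"slide":[[0,0,-0.001],[0,0,-0.001]],"dr":[[0,0,0],[0,0,0]]}' | grep -E "eef|wrist"
python3 -m inch '{"hand":[1,1],"slide":[[0,0,-0.0005],[0,0,-0.0005]],"dr":[[0,0,0],[0,0,0]]}' | grep -E "eef|wrist"
python3 -m inch '{"hand":[1,1],"slide":[[0,0,-0.0005],[0,0,-0.0005]],"dr":[[0,0,0],[0,0,0]]}' | grep -E "eef|wrist"
```

```text
eef_pos: [0.5637, 0.0314, 0.1391]
wrist_force: [0.6, -0.2, -0.3]
eef_pos: [0.5638, 0.0314, 0.1391]
wrist_force: [-0.9, 1.2, 3.8]
eef_pos: [0.5639, 0.0315, 0.1391]
wrist_force: [-2.8, 0.9, 8.5]
```

Contact at the predicted height (58 + 81 mm). I'll release, rise and back off so that the top camera sees the nest.

```bash
python3 -m inch '{"hand":[-0.2,-0.2,-0.2,-0.2,-0.2,-0.2],"slide":[[0,0,0.0005],[0,0,0.0005],[0,0,0.0005],[0,0,0.0005],[0,0,0.0005],[0,0,0.0005]],"dr":[[0,0,0],[0,0,0],[0,0,0],[0,0,0],[0,0,0],[0,0,0]]}'
python3 -m inch '{"hand":[-0.2,-0.2,-0.2,-0.2,-0.2,-0.2,-0.2,-0.2],"slide":[[0,0,0.01],[0,0,0.03],[0,0,0.055],[0,0,0.08],[0,0,0.1],[0,0,0.11],[0,0,0.11],[0,0,0.11]],"dr":[[0,0,0],[0,0,0],[0,0,0],[0,0,0],[0,0,0],[0,0,0],[0,0,0],[0,0,0]]}'
python3 -m inch '{"hand":[-0.2,-0.2,-0.2,-0.2,-0.2,-0.2,-0.2,-0.2],"slide":[[0,0.03,0],[-0.01,0.065,0],[-0.02,0.1,0],[-0.035,0.135,0],[-0.05,0.17,0],[-0.065,0.2,0],[-0.08,0.23,0],[-0.095,0.26,0]],"dr":[[0,0,0],[0,0,0],[0,0,0],[0,0,0],[0,0,0],[0,0,0],[0,0,0],[0,0,0]]}'
python3 -m inch '{"hand":[-0.2,-0.2,-0.2,-0.2],"slide":[[0,0,0],[0,0,0],[0,0,0],[0,0,0]],"dr":[[0,0,0],[0,0,0],[0,0,0],[0,0,0]]}'
python3 - <<'E'
from h import *
np.set_printoptions(precision=4,suppress=True)
t,P=snap("top","top9"); s,Ps=snap("scene","scene9"); roi=(200,130,360,290)
for n,col,z in (("b1","copper",.106),("b2","blue",.110),("b5","grey",.114),("bg2","orange",.095)):
    m=mask(t,col,roi)
    if n=="b5": m[:165]=0; m[:, :240]=0; m[:, 320:]=0; m[250:]=0
    m,c,k=blob(m); q=cv2.convexHull(contour(m))[:,0]; p=plane(q,P,z); print(n,c,k,q.min(0),q.max(0),*circ(p))
k=cv2.connectedComponentsWithStats(mask(t,"black",(215,150,340,270))); print([(c,a[4]) for c,a in zip(k[3][1:],k[2][1:]) if a[4]>15])
m=mask(s,"black",(235,150,320,240)); k=cv2.connectedComponentsWithStats(m); print("scene tabs",[(c,a) for c,a in zip(k[3][1:],k[2][1:]) if a[4]>25])
for v in (192,206,216): print([tuple(map(int,cv2.cvtColor(t,cv2.COLOR_BGR2HSV)[v,u])) for u in range(255,302,4)])
E
```

```text
time_s: 43.47
eef_pos: [0.5634, 0.0314, 0.1382]
tool_rot: [-0.0, 0.996, 0.086, -0.0]
wrist_force: [0.9, 0.2, -0.2]
finger_gap: 0.0452
gripper_force: 0.0
time_s: 44.13
eef_pos: [0.5635, 0.0314, 0.2484]
tool_rot: [0.0, 0.996, 0.086, 0.0]
wrist_force: [-1.0, -0.4, 0.3]
finger_gap: 0.0531
gripper_force: 0.0
time_s: 44.8
eef_pos: [0.4664, 0.2924, 0.2461]
tool_rot: [0.0, 0.996, 0.086, -0.002]
wrist_force: [-0.1, 0.2, -0.6]
finger_gap: 0.0525
gripper_force: 0.0
time_s: 45.13
eef_pos: [0.4687, 0.2903, 0.2474]
tool_rot: [0.0, 0.996, 0.085, -0.001]
wrist_force: [0.1, 0.2, -0.5]
finger_gap: 0.0532
gripper_force: 0.0
b1 [276.9497 203.6335] 835 [241 166] [313 237] [ 0.5709 -0.0052  0.0795] 0.00039398882990443853
b2 [278.2739 201.6986] 1639 [245 169] [308 231] [ 0.5721 -0.0046  0.0693] 0.0004138558932624584
b5 [275.348  199.4995] 1960 [245 168] [306 232] [ 0.5715 -0.0046  0.07  ] 0.0004965143402689277
bg2 [275.7042 203.2064] 683 [240 165] [313 238] [ 0.5733 -0.0051  0.0815] 0.0006239874079417568
[(array([304.1346, 200.9423]), np.int32(52)), (array([271.725, 229.15 ]), np.int32(40)), (array([291.25
[... 205 characters left out ...]
1.1591, 189.0227]), array([250, 182,   4,  14,  44], dtype=int32)), (array([275.4936, 236.7115]), array([261, 232,  32,   8, 156], dtype=int32))]
[(117, 66, 77), (116, 72, 78), (16, 77, 119), (15, 81, 107), (13, 189, 143), (14, 255, 161), (14, 255, 231), (14, 255, 205), (16, 79, 100), (16, 71, 157), (109, 123, 112), (110, 124, 109)]
[(117, 70, 77), (14, 146, 54), (14, 68, 109), (12, 225, 154), (16, 71, 136), (15, 73, 136), (16, 71, 136), (16, 69, 134), (11, 190, 117), (15, 72, 121), (8, 23, 90), (113, 92, 75)]
[(118, 64, 76), (116, 70, 77), (115, 74, 76), (14, 67, 103), (15, 103, 159), (13, 232, 158), (14, 255, 217), (15, 105, 155), (15, 61, 137), (113, 88, 75), (112, 90, 74), (113, 90, 74)]
```

```bash
python3 - <<'E'
from h import *
np.set_printoptions(precision=4,suppress=True)
t,P=cv2.imread("pics/top9.png"),pose("top"); s,Ps=cv2.imread("pics/scene9.png"),pose("scene")
h=cv2.cvtColor(t,cv2.COLOR_BGR2HSV); z=np.zeros(h.shape[:2],np.uint8); z[175:235,250:305]=1
w=cv2.inRange(h,(10,0,85),(20,95,255))*z; o=cv2.inRange(h,(9,170,60),(16,255,255))*z
for n,m,zz in (("b5",w,.114),("bg2",o,.095)):
    m,c,k=blob(m); q=cv2.convexHull(contour(m))[:,0]; print(n,c,k,q.min(0),q.max(0),*circ(plane(q,P,zz)))
def px(X,Q): c=Q[2].T@(np.array(X)-Q[1]); return (Q[0]@c)[:2]/c[2]
for n,X in (("tab1",(.4983,-.0375,.125)),("tab2",(.5025,.0055,.130)),("tab5",(.5635,.0325,.134))): print(n,"top",px(X,P),"scene",px(X,Ps))
# heights: ring of bangle and white rim in scene
hs=cv2.cvtColor(s,cv2.COLOR_BGR2HSV); zs=np.zeros(hs.shape[:2],np.uint8); zs[165:215,245:320]=1
for n,m in (("white",cv2.inRange(hs,(0,0,85),(40,110,255))*zs),("orange",cv2.inRange(hs,(8,190,60),(16,255,255))*zs)):
    try: m,c,k=blob(m); q=contour(m); print(n,c,k,q.min(0),q.max(0))
    except Exception as e: print(n,"none")
print("rim5 scene expected", [px((.571+.04*np.cos(a),-.005+.04*np.sin(a),.114),Ps).round(1).tolist() for a in np.arange(0,6.2,np.pi/4)])
for b,e in (((304,201),"dark blob"),): print(e,[tuple(map(int,h[v,u])) for v,u in ((199,302),(201,304),(203,306))])
E
```

```text
b5 [278.8756 197.2629] 426 [260 183] [295 220] [ 0.5691 -0.0057  0.0406] 0.0009850280632462689
bg2 [277.1341 203.029 ] 276 [264 191] [290 216] [ 0.5671 -0.0061  0.0296] 0.00028343672159954235
tab1 top [291.4864 233.2225] scene [250.5262 188.6737]
tab2 top [271.2827 230.3673] scene [263.2507 182.2633]
tab5 top [259.3993 201.1859] scene [286.5789 185.308 ]
white [278.0546 201.3468] 421 [263 191] [293 211]
orange [252.1558 207.7143] 77 [248 196] [261 214]
rim5 scene expected [[289.7, 203.2], [293.9, 197.8], [289.1, 192.6], [278.4, 190.4], [267.9, 192.4], [263.3, 197.6], [267.7, 203.1], [278.8, 205.4]]
dark blob [(115, 79, 74), (165, 32, 48), (132, 47, 54)]
```

All checks agree. The centres are:

| Item | Centre |
|---|---|
| bowl_1 | (.5709,-.0052) |
| bowl_2 | (.5721,-.0046) |
| bowl_5 | (.5691,-.0057) |
| stand | (.5705,-.0056) |

The three tabs and bowl_5's rim appear in the scene view where they should, and the orange bangle is flat and below the rim.

```bash
python3 -c "
from cell import job; print(job.close_job())"
```

```text
the job is handed in; nothing more can be done
None
```

The job is handed in at about 45 s: the copper, blue and white bowls are nested on the stand, centred within 2 mm, and the three bangles lie inside the white bowl below its rim; I worked clear of the tools, bottle and jar but did not re-measure them.

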